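# Stamp a batch of test coupons

## Robot

A 6-joint arm with a two-finger parallel gripper is mounted at the origin on the work surface. World frame = base frame: x ahead of the robot, y to its left, z up, the work surface at z = 0. Lengths are in m, angles in rad, forces in N, time in s.
With the tool pointing down it reaches from about 0.35 to 0.875 m from the base axis. Payload 4.2 kg.
Tool frame: the origin (TCP) lies at the very end of the fingers, on their centre line; the grasp point (between the pads) lies r.grasp_offset behind it (r.grasp_offset is the distance from the TCP to the grasp point, in m); z points along the fingers, x is the direction in which the jaws open and shut, and the axes are right-handed (so a half turn about z gives the same grasp; the last joint's range is limited). The gripper opens to 87 mm and grips with 3 to 60 N. Pads are 19 mm wide; open, the fingers measure 117 mm over their backs; the gripper's body (75 mm by 190 mm) begins 51 mm behind the grasp point.
Start: joints at [1.4, 0.385, 0.008, 0, -1.194, -0.259], TCP at [0.26, 0.568, 0.223] pointing down, gripper open.
Joint ranges: [-3.14, 3.14], [-1.21, 2.06], [-1.07, 1.41], [-3.16, 2.05], [-2.99, -0.16], [-3.1, 3.1]. Speed limits (rad/s): [2.79, 2.79, 3.14, 3.14, 3.14, 3.14].

## Interface

Orientations are given as [roll, pitch, yaw] about the fixed x, y, z axes, in that order (R = Rz(yaw) Ry(pitch) Rx(roll)).
In Python, from cell import r gives the robot as it stands.
- The arm moves only by the shell command python3 -m crank 'ROWS' [FORCE]. ROWS is a JSON object of lists of equal length, an entry for each row: "grip": the finger opening in mm, from 0 to 87; "linear": the shift along the world's x, y, z in mm, a list of three; "twist": the turn, a rotation vector about the world's x, y, z in rad, a list of three. A call has 1 to 10 rows; each row is the pose to reach, as a shift and turn from the pose measured when the call began; what a row does not reach only later rows make up. A row lasts 1/12 s, in which the tool goes at most 41.7 mm and 7.16 degrees, less where a joint would pass 70% of its speed; a pose out of reach is approached as far as the arm can. A call with a gripper value outside its range is refused whole. The fingers move at their own pace and stop on an object; FORCE is the grip in N (left out, the last holds). Time passes only in rows, so rows that repeat a pose let the fingers close. It gives the time, the measured TCP pose, the force and the opening at its end, in the units of the state.
- r.observe(): the state, without advancing time (a new reading comes with each control period).
- r.snapshot(name): name is "scene" or "side" or "wrist"; returns a dict with "pixels" (420x560x3 uint8, blue, green, red), "z_map" (420x560 float32, m along the optical axis (not along the pixel's ray), 0 where there is no reading), "camera_matrix" (3x3 intrinsics, pixels), "distortion" ([k1, k2, p1, p2, k3] as OpenCV has them; the pictures are not rectified), "R" (3x3) and "t" (3): a world point X has camera coordinates R X + t; the wrist camera has in their place "tool_from_camera" (4x4, takes a point from camera to tool coordinates, whose origin is the TCP and whose axes are the tool frame's). Camera axes: x right, y down, z forward; pixel columns grow to the right and rows downward; lengths in m; the calibration is good to about 2 mm. A picture is of the moment at which its call begins: read the wrist's pose just before it.
- r.close_job(): hands the job in, once; it reports no verdict.
The state is a dict: "time_s": time; "q": joint angles; "joint_velocities": joint speeds; "joint_torque": joint torques, N m; "tcp_pos": TCP position; "eef_rot": TCP orientation; "wrist_force": force on the tool from outside, world axes, zero at the start; "moment": the same for the moment, N m; "gripper_width": finger opening in m.
Only numpy, scipy, OpenCV 4.12 (cv2) and the standard library are available. Lean on these libraries where they do the work, as an engineer would, in place of code of your own. Each camera call takes 0.05 s, during which the arm holds its last target.

## Task

Stamp this batch of test coupons: lay every coupon from the rubber mat lengthwise in a slot of the stamping press's carriage and push the carriage fully home until its latch catches; only then draw the striker up by its T-bar until the sear holds it by itself, let go, and trip it with the red paddle. Then take the pin key, hold the recessed red release button down with it while pushing the carriage out to its stop, put the key back in its stand, and lay all the stamped coupons flat, the way up they were stamped, on the floor of the green tray. Leave everything else on the bench alone.

Things in the scene. Friction and masses are not known exactly. Their poses are not given: they have to be found in the camera images.
- press: spring stamping press, fixed, about 300 x 300 mm, grey bed with a white column and overhanging white arm. Origin on the bench, straight under the striker shaft. Its x axis runs from the free (front) end of the arm back to the column; its y axis is the carriage's direction of travel: the carriage goes in towards +y and comes out towards -y. The bed's top is 20 mm up; the arm is 50 mm wide, runs along x from -85 to +175 mm and its top is 195 mm above the bench
- carriage (a joint): the dark steel slide that carries the coupons, m: 0 = fully home under the dies, 0.09 = out at its stop. It slides stiffly (1 to 2 N). Within 2 mm of home its latch snaps in and holds it; pushing it home takes about 5 to 10 N at the last 20 mm, where the latch rides over its keeper. Its deck (184 mm along x, 124 mm along y) is 48 mm above the bench
- slot1 (a point): middle of the floor of the middle one of the three carriage slots, at deck height, 48 mm above the bench. Axes as the press's: the slots run along y; the other two are 60 mm from it towards +x and -x. Each slot is 35 mm wide and 110 mm long between round steel rods 7 mm tall. The middle of the slots is 32 mm towards -y from the shaft when the carriage is home
- carriage_end (a point): middle of the outer (-y) face of the yellow boss on the carriage's end, 57 mm above the bench; the boss is 35 x 35 mm, from 48 to 66 mm above the bench. Pushed towards +y to send the carriage home
- button_top (a point): top of the red release button, 10 mm down in the square 17 x 17 mm hole in the top of the yellow boss (the boss's top is 66 mm above the bench); moves with the carriage. Too narrow for a gripper's fingers
- release_button (a joint): travel of the release button, m: 0 = up (latching), 0.007 = fully down. The latch lets go beyond 0.005; fully down takes about 4.5 N. While it is held down the carriage can be pushed out by the walls of the button's hole; it springs up when let go
- t_bar (a point): middle of the black T-bar at the top of the striker shaft, 270 mm above the bench at rest. The bar lies along the press's y, 14 mm thick, 94 mm long
- striker (a joint): lift of the sprung striker with its die bar, m: about 0 = at rest, dies 8 mm above seated coupons; the sear catches under it at 0.034; upper stop 0.043. It pulls down with about 14 N when drawn; let go before the sear catches it springs back. Tripped, it shoots down, hits the coupons and springs back to 0
- trigger_pad (a point): middle of the top of the red trip paddle at the front end of the arm, 32 x 32 mm, 224 mm above the bench at rest, 118 mm from the shaft towards the press's -x
- trigger (a joint): angle of the trip paddle, rad: 0 = up, grows as the paddle is pressed down (stop at 0.30). The sear lets go at about 0.16, which is 16 mm down at the paddle; it takes about 3 N, and springs back
- mat: black rubber mat, fixed, 150 x 290 x 4 mm, on which the coupons wait; origin under its middle, long side along its y
- tray: green open tray, fixed, 150 x 290 mm, 30 mm high, walls and floor 4 to 5 mm; origin under its middle, long side along its y
- pin_stand: blue block, fixed, 56 x 56 mm, 45 mm high, with a square 24 x 24 mm well in its top in which the pin key stands; origin under its middle
- pin_key: pin key: steel pin 8 mm thick and 35 mm long, pointing down, then a 34 x 34 x 6 mm shoulder, then an orange square handle 22 x 22 mm, 60 mm tall; 101 mm in all. Origin at the pin's tip, z up along the key. In its stand the shoulder rests on the top of the block, so the tip is 10 mm above the bench
- coupon_a: aluminium test coupon, bar 100 x 30 x 20 mm (x, y, z), about 0.16 kg; origin at the middle of its underside, x along its length. Two or three coupons are there; one may be missing
- coupon_b: aluminium test coupon, bar 100 x 30 x 20 mm (x, y, z), about 0.16 kg; origin at the middle of its underside, x along its length. Two or three coupons are there; one may be missing
- coupon_c: aluminium test coupon, bar 100 x 30 x 20 mm (x, y, z), about 0.16 kg; origin at the middle of its underside, x along its length. Two or three coupons are there; one may be missing
- powder_jar: white jar with green lid, 72 mm across, 90 mm tall; belongs where it is, leave it alone; origin in the middle of its underside
- beaker: glass beaker, 70 mm across, 90 mm tall; belongs where it is, leave it alone; origin in the middle of its underside
- crucible_dish: white ceramic dish, 100 mm across, 30 mm tall; belongs where it is, leave it alone; origin in the middle of its underside
There are look-alikes about, which are no part of the job. Leave any brown or yellow look-alike of the coupon_b alone.

How it is judged:
On the way, in this order (a step that is already met when the one before it is completed fails the run):
1. every coupon lies seated in a carriage slot (z of coupon_a in the frame of slot1 between -0.004 and 0.004 m and y of coupon_a in the frame of slot1 between -0.012 and 0.012 m and x of coupon_a in the frame of slot1 between -0.07 and 0.07 m and angle between the x axis of each of coupon_a, coupon_b, coupon_c and the y axis of slot1, either way round below 0.15 rad and angle between each of coupon_a, coupon_b, coupon_c's own z axis and vertical below 0.12 rad and z of coupon_b in the frame of slot1 between -0.004 and 0.004 m and y of coupon_b in the frame of slot1 between -0.012 and 0.012 m and x of coupon_b in the frame of slot1 between -0.07 and 0.07 m and z of coupon_c in the frame of slot1 between -0.004 and 0.004 m and y of coupon_c in the frame of slot1 between -0.012 and 0.012 m and x of coupon_c in the frame of slot1 between -0.07 and 0.07 m), for 0.3 s.
2. the loaded carriage is home and its latch has caught (all of step 1 and value of joint carriage below 0.003 m and value of joint release_button below 0.0025 m), for 0.3 s.
3. the striker is drawn and held by its sear, the fingers off it (value of joint striker above 0.03 m and contact force between the fingers and press below 0.3 N and value of joint carriage below 0.003 m and value of joint release_button below 0.0025 m), for 0.3 s.
4. the striker has been tripped over the seated coupons, carriage home (all of step 2 and value of joint striker below 0.012 m), for 0.1 s.
5. the pin key holds the release button down while the carriage leaves home (value of joint release_button above 0.004 m and contact force between pin_key and press above 0.5 N and value of joint carriage above 0.015 m).
6. the carriage is out at its stop (value of joint carriage above 0.08 m), for 0.1 s.
At the end, for the whole second after the job is handed in: Every coupon lies flat, at rest, stamped side up on the tray floor (underside within 8 mm of it, tilt under 0.12 rad), the key stands in its stand (within 12 mm of its middle, shoulder down), the carriage is out (over 0.08 m) and the striker down (under 0.012 m) (z of coupon_a in the frame of tray between -0.002 and 0.012 m and x of coupon_a in the frame of tray between -0.07 and 0.07 m and y of coupon_a in the frame of tray between -0.14 and 0.14 m and angle between each of coupon_a, coupon_b, coupon_c's own z axis and vertical below 0.12 rad and linear speed of each of coupon_a, coupon_b, coupon_c below 0.02 m/s and z of coupon_b in the frame of tray between -0.002 and 0.012 m and x of coupon_b in the frame of tray between -0.07 and 0.07 m and y of coupon_b in the frame of tray between -0.14 and 0.14 m and z of coupon_c in the frame of tray between -0.002 and 0.012 m and x of coupon_c in the frame of tray between -0.07 and 0.07 m and y of coupon_c in the frame of tray between -0.14 and 0.14 m and horizontal distance between pin_key and pin_stand below 0.012 m and height (world z) of pin_key below 0.016 m and angle between pin_key's own z axis and vertical below 0.15 rad and value of joint carriage above 0.08 m and value of joint striker below 0.012 m); the robot touches nothing.
It fails at once if the striker is drawn while the carriage is not home (value of joint striker above 0.02 m and value of joint carriage above 0.006 m).
It fails at once if a bystander on the bench is moved by more than 30 mm (distance of any of powder_jar, beaker, crucible_dish from where it was at the start of the episode above 0.03 m).
Of coupon_a, coupon_b, coupon_c only 2 to 3 are there at a start; the rules pass over those that are not, and their reading is None.
At some moment in a run one of coupon_a, coupon_b, coupon_c may be knocked a few centimetres aside while the robot is not near it.
It also fails if it takes over 210 s, if anything falls off the work surface, if the arm or the gripper's body presses on something with over 40 N, if the wrist force passes 120 N, or if a joint passes its speed limit or range.

## Working session

There is one attempt and no reset: what is moved stays moved. The work goes in short steps, Python scripts to look and compute and a shell command to move; the robot and the scene stay as the last step left them, time stands still between calls to the robot, and variables do not carry over. Pictures are saved under pics/ and viewed, and the job is handed in when it is done.

```bash
ls; mkdir -p pics
python3 - <<'E'
from cell import r
import cv2
o=r.observe(); print(o, r.grasp_offset)
for n in ["scene","side","wrist"]:
    s=r.snapshot(n); cv2.imwrite(f"pics/{n}0.png",s["pixels"])
    print(n,s["camera_matrix"],s["distortion"],s.get("R"),s.get("t"),s.get("tool_from_camera"))
E
```

```text
pics
{'time_s': 0.0, 'q': array([ 1.39964306e+00,  3.85600392e-01,  6.61719819e-03, -5.06944006e-04,
       -1.19401860e+00, -2.58614891e-01]), 'joint_velocities': array([ 1.93839736e-04,  9.21227591e-04, -6.25496771e-05,  1.41354846e-03,
       -4.59426682e-04,  1.40203886e-03]), 'joint_torque': array([ 1.12160615e-03, -3.90666068e+01,  1.87403083e+01,  4.21996325e+00,
        1.09042719e-02, -1.83983293e-04]), 'tcp_pos': array([0.26013262, 0.56761942, 0.2214286 ]), 'eef_rot': array([-3.14148392e+00, -2.25261844e-03, -2.00075165e+00]), 'wrist_force': array([-0.72831389,  0.93481197,  0.4120581 ]), 'moment': array([-0.04899179,  0.01255329,  0.0224673 ]), 'gripper_width': 0.08692785726121545} 0.0187
scene [[483.34002991   0.         284.24189311]
 [  0.         483.34002991 211.01261478]
 [  0.           0.           1.        ]] [0.04990433 0.         0.         0.         0.        ] [[-0.6012445   0.79904011  0.00632082]
 [ 0.46948151  0.35964419 -0.80637656]
 [-0.64660047 -0.48186196 -0.59136865]] [ 0.27700233 -0.08333217  1.91898382] None
side [[413.26309714   0.         277.78440523]
 [  0.         413.26309714 209.90939138]
 [  0.           0.           1.        ]] [-0.00273019  0.          0.          0.          0.        ] [[ 0.78827775 -0.61489151  0.0229482 ]
 [-0.3016863  -0.41872201 -0.85653795]
 [ 0.53628683  0.66826665 -0.51557359]] [-0.36730378  0.31099403  0.92472553] None
wrist [[295.72780214   0.         280.16701013]
 [  0.         295.72780214 210.57109463]
 [  0.           0.           1.        ]] [-0.06168895  0.          0.          0.          0.        ] None None [[ 9.99999745e-01  1.24407252e-04 -7.02774748e-04  1.05055406e-03]
 [ 7.54748556e-05  9.60734987e-01  2.77467620e-01 -7.66538741e-02]
 [ 7.09699272e-04 -2.77467602e-01  9.60734732e-01 -1.60852888e-01]
 [ 0.00000000e+00  0.00000000e+00  0.00000000e+00  1.00000000e+00]]
```

View pics/scene0.png

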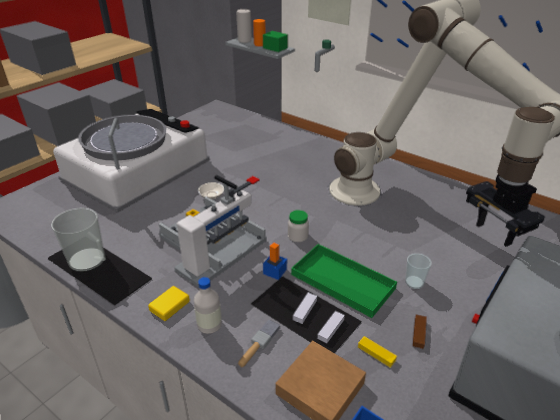

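View pics/side0.png

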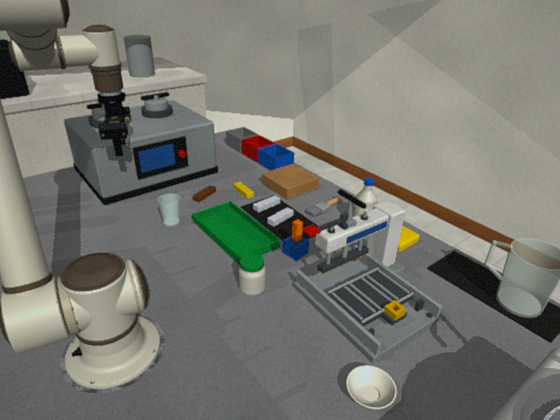

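View pics/wrist0.png

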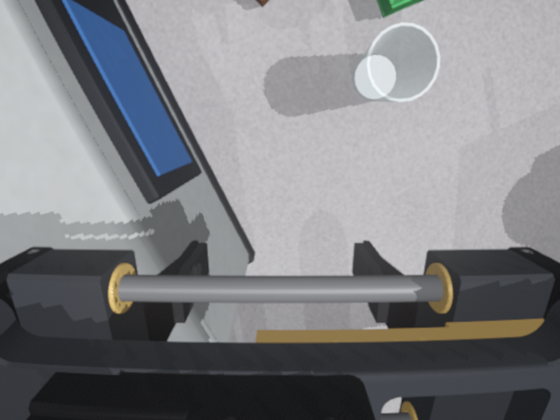

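The scene shows two white bars on the black mat at scene (305,307) and (331,327). The look-alikes are yellow (377,351) and brown (420,331), both off the mat. Next I'll measure and take a close crop.

```bash
cat > h.py <<'E'
import numpy as np, cv2
from cell import r
from scipy.spatial.transform import Rotation as Ro
def cloud(n):
    o=r.observe(); s=r.snapshot(n); K=s["camera_matrix"]; D=s["distortion"]; z=s["z_map"]
    h,w=z.shape; u,v=np.meshgrid(np.arange(w),np.arange(h))
    p=cv2.undistortPoints(np.stack([u,v],-1).reshape(-1,1,2).astype(np.float64),K,np.array(D,float)).reshape(h,w,2)
    d=np.concatenate([p,np.ones((h,w,1))],-1)
    if n=="wrist":
        T=s["tool_from_camera"]; Rt=Ro.from_euler("xyz",o["eef_rot"]).as_matrix()
        A=Rt@T[:3,:3]; c=Rt@T[:3,3]+o["tcp_pos"]
    else:
        A=s["R"].T; c=-A@s["t"]
    dw=d@A.T
    P=c+dw*z[...,None]; P[z==0]=np.nan
    return s["pixels"],P,c,dw
def rect(P2):
    (c,(w,h),a)=cv2.minAreaRect((np.asarray(P2)*1000).astype(np.float32)); return np.round(c,1),np.round((w,h),1),round(a,1)
def plane(c,dw,uv,z):
    d=dw[uv[1],uv[0]]; return c+d*(z-c[2])/d[2]
E
python3 - <<'E'
from h import *
for n in ["scene","side"]:
    im,P,c,dw=cloud(n)
    cv2.imwrite(f"pics/{n}_crop.png",cv2.resize(im[200:400,150:450] if n=="scene" else im[120:380,200:460],None,fx=2.5 if n=="scene" else 2.3,fy=2.5 if n=="scene" else 2.3,interpolation=cv2.INTER_CUBIC))
    hsv=cv2.cvtColor(im,cv2.COLOR_BGR2HSV); H,S,V=cv2.split(hsv); z=P[...,2]
    ok=np.isfinite(z)
    M={"green":(H>45)&(H<80)&(S>120)&(z<0.06),"yellow":(H>20)&(H<35)&(S>130)&(z<.12),"orange":(H>5)&(H<18)&(S>170)&(z<.2),"blue":(H>105)&(H<130)&(S>130)&(z<0.07),"red":((H<5)|(H>174))&(S>150)&(z>.1),"white":(S<40)&(V>170)&(z<0.05)&(z>0.015),"black":(V<35)&(z<.015)&(z>-.01)}
    for k,m in M.items():
        m=(m&ok).astype(np.uint8); N,L,st,ce=cv2.connectedComponentsWithStats(m)
        for i in range(1,N):
            if st[i,4]<25: continue
            Q=P[L==i]; 
            if np.hypot(*np.median(Q[:,:2],0))>1.1: continue
            print(n,k,ce[i].round(),st[i,4],np.median(Q,0).round(3),"rect",*rect(Q[:,:2]),"z",np.percentile(Q[:,2],[2,98]).round(3))
E
```

```text
scene green [344. 280.] 3836 [0.46  0.237 0.004] rect [460.8 220.5] [311.4 171.1] 88.7 z [-0.002  0.03 ]
scene yellow [192. 212.] 52 [ 0.548 -0.337  0.062] rect [ 529.7 -372.9] [132.7  41.2] 59.2 z [-0.002  0.069]
scene yellow [169. 303.] 832 [ 0.868 -0.109  0.028] rect [ 851.7 -128.5] [ 97.9 119.9] 89.1 z [0.001 0.033]
scene yellow [377. 351.] 538 [0.651 0.445 0.019] rect [645.2 443.1] [102.4  34. ] 86.1 z [0.001 0.024]
scene orange [274. 252.] 152 [0.568 0.042 0.088] rect [564.   37.7] [27.9 26. ] 81.4 z [0.053 0.111]
scene orange [419. 331.] 312 [0.524 0.507 0.02 ] rect [515.1 503.5] [97.6 26.7] 20.3 z [0.007 0.024]
scene blue [275. 268.] 339 [0.582 0.052 0.033] rect [566.9  34.3] [68.4 78.7] 26.3 z [0.003 0.047]
scene blue [366. 415.] 199 [0.844 0.514 0.058] rect [842.6 504.2] [78.6 58.2] 54.9 z [0.028 0.07 ]
scene red [184. 124.] 60 [ 0.238 -0.681  0.175] rect [ 234.9 -687.9] [37.6 35.5] 35.7 z [0.159 0.184]
scene red [253. 180.] 56 [ 0.452 -0.137  0.223] rect [ 449.4 -137.4] [33.5 28.9] 2.4 z [0.217 0.228]
scene red [476. 318.] 44 [0.502 0.624 0.137] rect [496.2 623.8] [26.4 11
[... 1875 characters left out ...]
 [280. 214.] 121 [0.632 0.201 0.025] rect [631.1 202.3] [99.4 28.7] 10.4 z [0.02  0.028]
side white [170. 219.] 60 [0.322 0.382 0.027] rect [321.9 384.5] [13.9 34.2] 47.7 z [0.016 0.048]
side white [112. 363.] 670 [-0.021 -0.061  0.022] rect [-13.6 -56.3] [ 51.  139.5] 75.5 z [0.015 0.048]
side white [368. 378.] 600 [ 0.391 -0.398  0.025] rect [ 370.7 -423.4] [96.5 96.2] 2.0 z [0.015 0.032]
side black [158. 188.] 246 [0.382 0.639 0.011] rect [420.2 641.4] [458.6  18.3] 0.0 z [0.003 0.015]
side black [276. 220.] 684 [0.606 0.187 0.005] rect [638.6 227. ] [242.5 145.3] 87.6 z [0.002 0.009]
side black [493. 292.] 2773 [ 0.863 -0.39   0.007] rect [ 882.8 -421.4] [143.6 336.4] 0.5 z [0.004 0.01 ]
```

View pics/scene_crop.png

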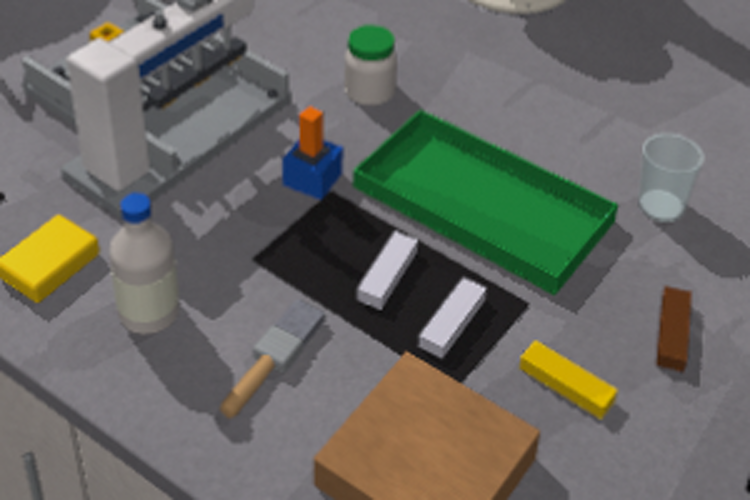

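View pics/side_crop.png

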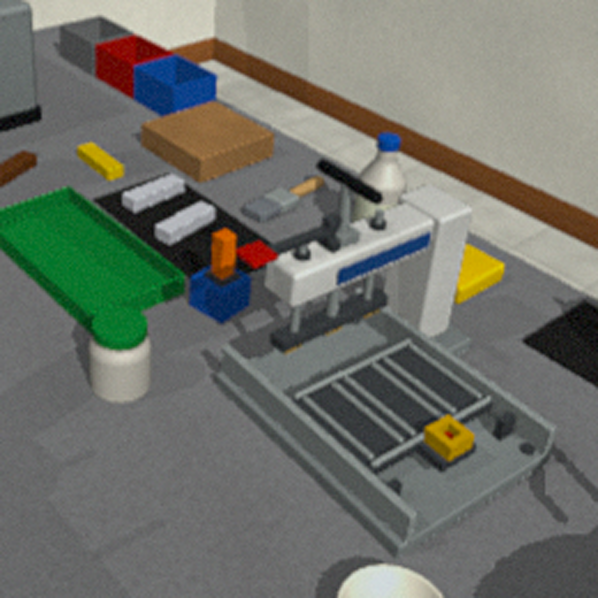

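Run:
```python
from h import *
A=[]
for n in ["scene","side"]:
    im,P,c,dw=cloud(n); z=P[...,2]; x=P[...,0]; y=P[...,1]
    V=im.max(-1)
    box=(x>.35)&(x<.9)&(y>-.5)&(y<.1)
    def rep(k,m):
        m=m.astype(np.uint8);N,L,st,ce=cv2.connectedComponentsWithStats(m,connectivity=8)
        for i in range(1,N):
            if st[i,4]>=25:
                Q=P[L==i]; print(n,k,ce[i].round(),st[i,4],Q.mean(0).round(4),*rect(Q[:,:2]),np.percentile(Q[:,2],[2,98]).round(3))
    rep("tbar",box&(z>.25)&(z<.29))
    rep("tbarblk",box&(z>.25)&(z<.29)&(V<60))
    rep("armtop",box&(z>.185)&(z<.205)&(V>120))
    rep("deck",box&(z>.043)&(z<.061)&(y<-.12))
    hs=cv2.cvtColor(im,cv2.COLOR_BGR2HSV)
    rep("boss",box&(z>.061)&(z<.07)&(hs[...,0]>18)&(hs[...,0]<36)&(hs[...,1]>120))
    rep("keytop",(z>.1)&(z<.12)&(x>.5)&(x<.62)&(abs(y-.03)<.06)&(hs[...,1]>150))
    rep("stand top",(z>.04)&(z<.05)&(x>.5)&(x<.62)&(abs(y-.03)<.06)&(hs[...,1]>100))
```

```text
scene tbar [226. 182.] 131 [ 0.567  -0.143   0.2719] [ 565.2 -147.3] [90.1 17.6] 89.3 [0.253 0.28 ]
scene tbarblk [225. 182.] 93 [ 0.5681 -0.1434  0.2734] [ 567.1 -147.5] [90.2 11.1] 86.3 [0.265 0.279]
scene armtop [208. 215.] 759 [ 0.6471 -0.1474  0.1944] [ 613. -149.] [ 71.  265.2] 85.7 [0.187 0.201]
scene deck [210. 200.] 50 [ 0.4501 -0.3469  0.0523] [ 448.7 -345.4] [60.6 17.6] 84.7 [0.044 0.06 ]
scene deck [235. 218.] 40 [ 0.4725 -0.2074  0.0503] [ 471.4 -205.5] [43.3 24.2] 15.2 [0.045 0.057]
scene deck [222. 226.] 47 [ 0.5306 -0.2133  0.0491] [ 528.9 -214.3] [60.9 25.9] 10.8 [0.043 0.057]
scene deck [251. 224.] 39 [ 0.4655 -0.1374  0.0507] [ 463.5 -139.7] [17.6 37.5] 1.6 [0.044 0.058]
scene deck [169. 230.] 109 [ 0.6576 -0.3381  0.0506] [ 650.1 -338.2] [100.7  32.1] 85.8 [0.043 0.058]
scene deck [210. 234.] 57 [ 0.5902 -0.2128  0.0488] [ 591.8 -211.1] [73.4 26.8] 43.6 [0.043 0.055]
scene deck [ 95. 256.] 51 [ 0.8867 -0.4168  0.0534] [ 890.  -411.7] [54.2 25.4] 61.1 [0.045 0.06 ]
scene deck [211. 257.] 27 [ 0.6705 -0.1302  0.0518] [ 669.  -134.2] [30.  11.9] 81.1 [0.044 0.058]
sc
[... 585 characters left out ...]
0.279]
side armtop [365. 220.] 1117 [ 0.6174 -0.1627  0.1955] [ 607.1 -156.5] [ 71.4 260.5] 88.6 [0.186 0.202]
side deck [371. 296.] 4188 [ 0.5534 -0.2609  0.0515] [ 588.  -256.6] [259.7 282.6] 86.5 [0.044 0.059]
side deck [496. 273.] 55 [ 0.8814 -0.4066  0.0554] [ 883.3 -402.5] [14.5 36.1] 2.1 [0.046 0.061]
side deck [510. 295.] 155 [ 0.8329 -0.4692  0.0519] [ 837.  -461.8] [75.  19.1] 72.2 [0.043 0.06 ]
side boss [395. 308.] 173 [ 0.5506 -0.3332  0.0661] [ 551.2 -332.2] [36.8 37.3] 85.8 [0.062 0.069]
side keytop [297. 223.] 64 [0.5558 0.0312 0.1086] [557.4  33. ] [23.3 21.3] 85.1 [0.1   0.114]
side stand top [295. 243.] 146 [0.5488 0.0257 0.0452] [558.4  34.6] [60.9 59.3] 7.2 [0.041 0.049]
```

Two coupons, both clearly white/aluminium on the mat; the carriage is empty and out. Now a closer wrist look over the mat.

```bash
python3 -m crank '{"grip":[60,60,60,60,60,60,60,60,60,60],"linear":[[37,-32,0],[75,-64,0],[112,-96,0],[150,-128,0],[187,-160,0],[225,-191,0],[262,-223,0],[300,-255,0],[337,-287,0],[375,-318,0]],"twist":[[0,0,-0.12],[0,0,-0.24],[0,0,-0.36],[0,0,-0.48],[0,0,-0.6],[0,0,-0.72],[0,0,-0.84],[0,0,-0.96],[0,0,-1.08],[0,0,-1.2]]}' 30
python3 -c "
from h import *
o=r.observe();print(o['time_s'],o['tcp_pos'],o['eef_rot'],o['q'])"
```

```text
time_s: 1.18
tcp_pos: [0.5791, 0.2967, 0.2225]
eef_rot: [3.141, -0.0, 3.077]
wrist_force: [0.5, 1.0, 0.1]
gripper_width: 0.0602
1.1833 [0.57907907 0.29667008 0.22247219] [ 3.14139173e+00 -3.65457165e-04  3.07672725e+00] [ 7.21394312e-01  4.28759188e-01  7.69058684e-02 -4.26714949e-04
 -1.21905904e+00 -7.86112714e-01]
```

```bash
python3 -m crank '{"grip":[60,60,60,60,60,60,60,60,60,60],"linear":[[28,-23,0],[56,-47,0],[56,-47,0],[56,-47,0],[56,-47,0],[56,-47,0],[56,-47,0],[56,-47,0],[56,-47,0],[56,-47,0]],"twist":[[0,0,-0.12],[0,0,-0.24],[0,0,-0.36],[0,0,-0.48],[0,0,-0.6],[0,0,-0.72],[0,0,-0.84],[0,0,-0.96],[0,0,-1.08],[0,0,-1.2]]}'
cat >> h.py <<'E'
def see(name,boxes=None,crop=None):
    im,P,c,dw=cloud("wrist"); cv2.imwrite(f"pics/{name}.png",im); return im,P,c,dw
def bars(im,P,zlo,zhi,minn=150,maxS=60,minV=150):
    hs=cv2.cvtColor(im,cv2.COLOR_BGR2HSV); z=P[...,2]
    m=((z>zlo)&(z<zhi)&(hs[...,1]<maxS)&(hs[...,2]>minV)).astype(np.uint8)
    m=cv2.morphologyEx(m,cv2.MORPH_OPEN,np.ones((3,3)))
    N,L,st,ce=cv2.connectedComponentsWithStats(m)
    for i in range(1,N):
        if st[i,4]>=minn:
            Q=P[L==i]; print(ce[i].round(),st[i,4],*rect(Q[:,:2]),"z",np.median(Q[:,2]).round(4))
def st():
    o=r.observe();print("t",o['time_s'],"tcp",o['tcp_pos'].round(4),"rot",o['eef_rot'].round(3),"F",o['wrist_force'].round(1),"w",round(o['gripper_width'],4))
E
python3 -c "
from h import *
st()
im,P,c,dw=see('w1'); bars(im,P,.016,.032)"
```

```text
time_s: 2.02
tcp_pos: [0.635, 0.2496, 0.2223]
eef_rot: [-3.142, -0.0, 1.871]
wrist_force: [0.4, -0.1, -0.5]
gripper_width: 0.0598
t 2.0167 tcp [0.635  0.2496 0.2223] rot [-3.142 -0.     1.871] F [ 0.4 -0.1 -0.5] w 0.0598
[12. 54.] 3034 [ 586.5 -107.2] [159.6  45.2] 1.8 z 0.0185
[246. 177.] 1973 [636.  204.6] [100.5  30.2] 9.7 z 0.0227
[  4. 166.] 500 [ 715.6 -108.4] [18. 82.] 85.4 z 0.0185
[317. 210.] 1830 [649.5 302.1] [99.9 30.5] 3.6 z 0.0227
```

View pics/w1.png

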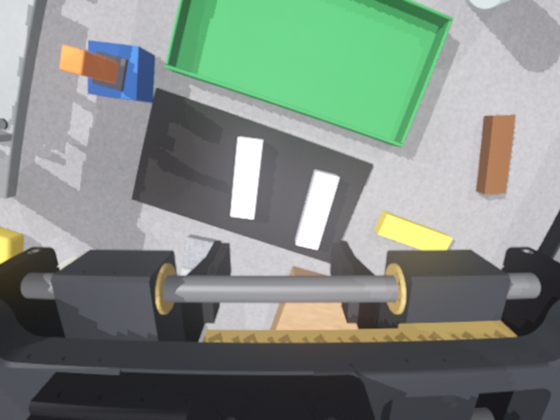

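The wrist view shows the two plain white bars at (246,177) and (317,210), with the tray above, the yellow bar at (413,232) and the brown bar at (495,155) off the mat. I'll take the bar at (634.5, 204.5), angle 10°.

```bash
python3 -m crank '{"grip":[55,55,55,55,55,55,55,55,55,55],"linear":[[0,-20,-35],[-1,-45,-70],[-1,-45,-105],[-1,-45,-140],[-1,-45,-170],[-1,-45,-190],[-1,-45,-200],[-1,-45,-209],[-1,-45,-209],[-1,-45,-209]],"twist":[[0,0,-0.06],[0,0,-0.126],[0,0,-0.126],[0,0,-0.126],[0,0,-0.126],[0,0,-0.126],[0,0,-0.126],[0,0,-0.126],[0,0,-0.126],[0,0,-0.126]]}' 30
python3 -m crank '{"grip":[25,25,25,25,25,25],"linear":[[0,0,0],[0,0,0],[0,0,0],[0,0,0],[0,0,0],[0,0,0]],"twist":[[0,0,0],[0,0,0],[0,0,0],[0,0,0],[0,0,0],[0,0,0]]}' 30
```

```text
time_s: 2.9
tcp_pos: [0.6347, 0.205, 0.0142]
eef_rot: [3.14, -0.001, 1.742]
wrist_force: [0.8, -0.6, -0.1]
gripper_width: 0.0548
time_s: 3.4
tcp_pos: [0.6349, 0.2052, 0.0148]
eef_rot: [3.14, -0.001, 1.742]
wrist_force: [-1.0, -0.2, 1.9]
gripper_width: 0.0296
```

```bash
python3 -m crank '{"grip":[25,25,25,25,25,25,25,25,25,25],"linear":[[0,0,20],[0,0,55],[0,0,90],[0,0,125],[-5,-5,160],[-10,-15,195],[-15,-35,225],[-20,-60,255],[-25,-80,285],[-30,-100,315]],"twist":[[0,0,0],[0,0,0.1],[0,0,0.22],[0,0,0.34],[0,0,0.46],[0,0,0.58],[0,0,0.7],[0,0,0.82],[0,0,0.94],[0,0,1.06]]}' 30
python3 -m crank '{"grip":[25,25,25,25,25,25,25,25,25,25],"linear":[[-4,-38,0],[-8,-76,0],[-12,-114,0],[-16,-152,0],[-21,-190,0],[-26,-228,0],[-31,-266,0],[-36,-304,0],[-41,-340,0],[-49,-377,0]],"twist":[[0,0,0.1],[0,0,0.2],[0,0,0.28],[0,0,0.28],[0,0,0.28],[0,0,0.28],[0,0,0.28],[0,0,0.28],[0,0,0.28],[0,0,0.28]]}' 30
```

```text
time_s: 4.23
tcp_pos: [0.6039, 0.1041, 0.3307]
eef_rot: [3.14, -0.002, 2.808]
wrist_force: [1.0, 0.5, -1.4]
gripper_width: 0.0299
time_s: 5.07
tcp_pos: [0.5542, -0.2743, 0.3297]
eef_rot: [3.139, -0.003, 3.088]
wrist_force: [1.1, -0.0, -2.1]
gripper_width: 0.0297
```

```bash
python3 -c "
from h import *
st()
im,P,c,dw=see('w2')
np.save('w2P.npy',P)
hs=cv2.cvtColor(im,cv2.COLOR_BGR2HSV); z=P[...,2]
m=((hs[...,0]>18)&(hs[...,0]<36)&(hs[...,1]>120)&(z>.058)&(z<.072)).astype(np.uint8)
N,L,s,ce=cv2.connectedComponentsWithStats(m)
for i in range(1,N):
    if s[i,4]>60: Q=P[L==i]; print('boss',ce[i].round(),rect(Q[:,:2]),np.median(Q[:,2]))
for y in range(0,420,30): print(y,[round(float(v),3) for v in z[y,100:500:40]])
"
```

```text
t 5.0667 tcp [ 0.5542 -0.2743  0.3297] rot [ 3.139e+00 -3.000e-03  3.088e+00] F [ 1.1 -0.  -2.1] w 0.0297
boss [279. 139.] (array([ 552.2, -332.8]), array([31.8, 33.8]), 86.9) 0.06447863843378288
0 [-0.001, -0.003, -0.002, -0.002, -0.001, -0.004, -0.002, -0.003, -0.002, 0.0]
30 [0.0, -0.001, -0.001, -0.001, -0.001, 0.0, -0.001, -0.001, -0.001, -0.002]
60 [0.004, -0.002, -0.001, -0.0, 0.001, -0.0, -0.001, 0.009, 0.016, -0.002]
90 [0.005, -0.001, -0.0, -0.002, -0.002, -0.0, -0.002, 0.017, 0.026, -0.002]
120 [0.004, -0.001, 0.0, 0.019, 0.017, 0.017, 0.018, -0.002, 0.0, -0.003]
150 [0.005, -0.001, -0.0, 0.054, 0.054, 0.052, 0.019, -0.001, -0.002, -0.001]
180 [0.005, -0.001, -0.0, 0.045, 0.338, 0.337, 0.033, -0.001, -0.002, 0.001]
210 [-0.001, -0.001, 0.004, 0.047, 0.338, 0.338, 0.04, nan, -0.001, nan]
240 [-0.0, -0.001, 0.079, 0.025, 0.337, 0.338, 0.054, -0.001, -0.002, -0.001]
270 [0.028, 0.417, 0.417, 0.408, 0.337, 0.337, 0.407, 0.417, 0.418, -0.001]
300 [-0.001, 0.421, 0.422, 0.415, 0.416, 0.416, 0.415, 0.422, 0.422, -0.0]
330 [-0.001, 0.422, nan, 0.424, 0.423, 0.424, 0.425, 0.424, 0.426, -0.0]
360 [0.438, 0.437, 0.437, 0.437, 0.436, 0.437, 0.436, 0.437, 0.438, 0.439]
390 [0.445, 0.445, 0.444, 0.445, 0.446, 0.445, 0.445, 0.441, 0.442, 0.441]
```

View pics/w2.png

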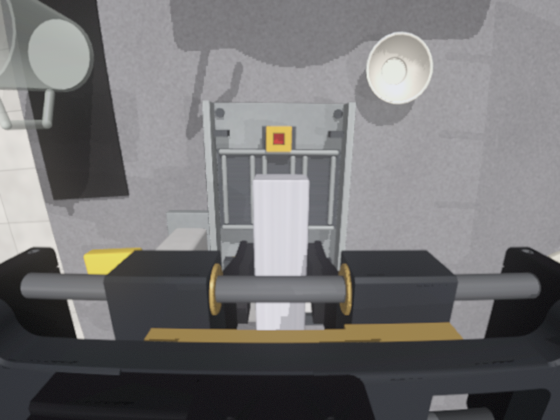

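```bash
python3 -c "
import cv2
im=cv2.imread('pics/w2.png')[95:245,195:365]
cv2.imwrite('pics/w2c.png',cv2.resize(im,None,fx=4,fy=4,interpolation=cv2.INTER_CUBIC))"
```

```text
(no output)
```

View pics/w2c.png

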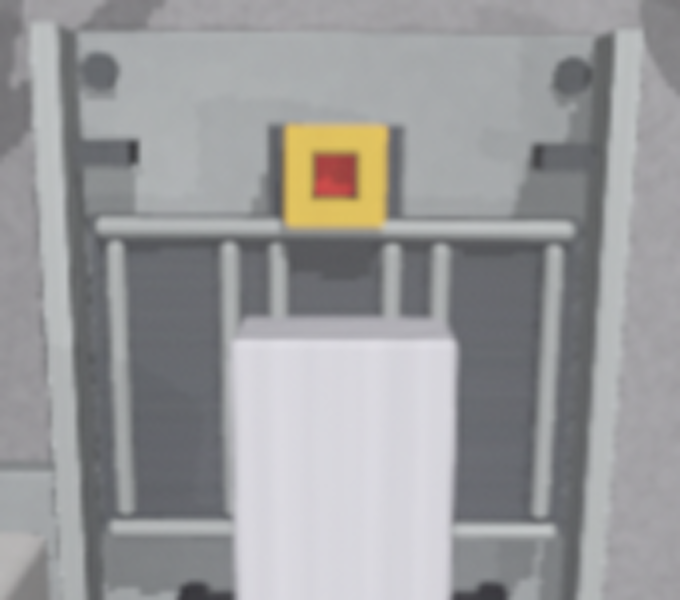

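```bash
cat > w.py <<'E'
from h import *
def rays(o,s,uv):
    p=cv2.undistortPoints(np.array(uv,float).reshape(-1,1,2),s["camera_matrix"],np.array(s["distortion"],float)).reshape(-1,2)
    d=np.c_[p,np.ones(len(p))]
    T=s["tool_from_camera"]; Rt=Ro.from_euler("xyz",o["eef_rot"]).as_matrix()
    return Rt@T[:3,3]+o["tcp_pos"], d@(Rt@T[:3,:3]).T
def onz(o,s,uv,z):
    c,d=rays(o,s,uv); return c+d*((z-c[2])/d[:,2])[:,None]
E
python3 - <<'E'
from w import *
o=r.observe(); s=r.snapshot("wrist")
pts=dict(L=(118,270),Li=(230.5,270),M1=(278,270),M2=(392,270),R1=(441,270),R=(552,270),Lb=(126,500),Rb=(541,500),c0L=(105,226),c0R=(565,230),c1L=(120,526),c1R=(545,528),boss=(335,176),bL=(285,125),bR=(388,125),bbl=(284,228),bbr=(386,228))
W={}
for k,(x,y) in pts.items():
    z=.066 if k[0]=='b' else .054
    W[k]=onz(o,s,[(195+x/4-.4,95+y/4-.4)],z)[0][:2]*1000
    print(k,W[k].round(1))
for a,b in [("Lb","L"),("Rb","R")]:
    d=W[b]-W[a]; print("dir",np.degrees(np.arctan2(d[0],-d[1])))  
for a,b in [("c0L","c0R"),("c1L","c1R"),("L","R")]:
    d=W[a]-W[b]; print("xdir",np.degrees(np.arctan2(d[1],d[0])),np.hypot(*d))
mid=(W["c0L"]+W["c0R"]+W["c1L"]+W["c1R"])/4; print("mid",mid)
# held coupon
im,P,c,dw=cloud("wrist"); z=P[...,2]; hs=cv2.cvtColor(im,cv2.COLOR_BGR2HSV)
m=(z>.325)&(z<.345)&(hs[...,1]<60)&(hs[...,2]>150); m[262:]=0
Q=P[m]; print(rect(Q[:,:2]),np.median(Q[:,2])); st()
e=[]
for v in range(182,255,8):
    q=P[v][m[v]]; e.append([q[:,0].min(),q[:,0].max(),q[:,1].mean()])
e=np.array(e)*1000; print(e.round(1))
E
```

```text
L [ 631.8 -310.3]
Li [ 590.4 -307.7]
M1 [ 573.  -306.7]
M2 [ 531.2 -304.1]
R1 [ 513.2 -303.1]
R [ 472.3 -300.7]
Lb [ 638.5 -221.8]
Rb [ 477.7 -212. ]
c0L [ 634.8 -326.6]
c0R [ 467.4 -315.1]
c1L [ 642.  -211.3]
c1R [ 476.2 -200.3]
boss [ 550.  -339.6]
bL [ 566.3 -357.9]
bR [ 530.6 -355.8]
bbl [ 569.1 -322.7]
bbr [ 533.1 -320.6]
dir -4.329962523551883
dir -3.422008787321235
xdir -3.930736573960823 167.80478761204355
xdir -3.7887804112869574 166.14455542756028
xdir -3.4468246950540777 159.71029239379533
mid [ 555.09911355 -263.31787176]
(array([ 551.4, -303.7]), array([47.5, 30. ]), 86.1) 0.33716946254767394
t 5.2167 tcp [ 0.5536 -0.2753  0.3293] rot [ 3.139 -0.005  3.083] F [ 0.1 -0.1 -2.4] w 0.0294
[[ 535.   564.5 -325.9]
 [ 535.8  564.8 -321.6]
 [ 535.9  565.1 -317.3]
 [ 536.1  565.6 -312.8]
 [ 536.2  565.5 -308.3]
 [ 536.9  565.9 -303.9]
 [ 537.1  566.2 -299.2]
 [ 537.3  566.7 -294.5]
 [ 538.1  567.1 -289.8]
 [ 538.2  567.2 -285. ]]
```

Run:
```python
from w import *
for k in range(2):
    o=r.observe(); s=r.snapshot("wrist"); print(o['tcp_pos'].round(4),o['eef_rot'].round(4))
    im=s["pixels"]; hs=cv2.cvtColor(im,cv2.COLOR_BGR2HSV)
    m=((hs[...,0]>18)&(hs[...,0]<36)&(hs[...,1]>120)).astype(np.uint8); m[:100]=0;m[180:]=0;m[:,:200]=0;m[:,360:]=0
    M=cv2.moments(m,True); u=(M['m10']/M['m00'],M['m01']/M['m00']); print(u, onz(o,s,[u],.066), s["z_map"][int(u[1])+5,int(u[0])+8])
    im,P,c,dw=cloud("wrist"); 
    print(c,rays(o,s,[u])[0],dw[139,279],rays(o,s,[(279,139)])[1],P[139,279],P[144,287])
```

```text
[ 0.5536 -0.2753  0.3293] [ 3.1391 -0.0045  3.0834]
(277.359243697479, 139.49579831932772) [[ 0.55322295 -0.33279964  0.066     ]] 0.41694954
[ 0.55045505 -0.35146772  0.49020959] [ 0.54989611 -0.35286599  0.48997374] [ 0.00282269  0.04748886 -1.02798516] [[ 0.00240776  0.04733393 -1.02799336]] [ 0.55164632 -0.33142586  0.0563661 ] [ 0.54076128 -0.32431408  0.06524494]
[ 0.5545 -0.2729  0.3299] [ 3.1391 -0.0035  3.0873]
(278.18415417558884, 137.4389721627409) [[ 0.55328609 -0.33314129  0.066     ]] 0.41562846
[ 0.55126464 -0.349852    0.49082299] [ 0.55092892 -0.35048755  0.49051469] [ 0.00363572  0.04704834 -1.02800286] [[ 0.00323373  0.04733357 -1.02799111]] [ 0.55280957 -0.32985971  0.05399275] [ 0.54181965 -0.32272586  0.06288966]
```

```bash
python3 -m crank '{"grip":[25,25,25,25,25,25],"linear":[[0,0,0],[0,0,0],[0,0,0],[0,0,0],[0,0,0],[0,0,0]],"twist":[[0,0,0],[0,0,0],[0,0,0],[0,0,0],[0,0,0],[0,0,0]]}' 30
python3 - <<'E'
from w import *
import pickle
o=r.observe(); s=r.snapshot("wrist"); pickle.dump((o,s),open("w3.pkl","wb"));st()
im=s["pixels"][95:245,195:365]
cv2.imwrite('pics/w3c.png',cv2.resize(im,None,fx=4,fy=4,interpolation=cv2.INTER_CUBIC))
E
```

```text
time_s: 5.92
tcp_pos: [0.5551, -0.2717, 0.3304]
eef_rot: [3.139, -0.003, 3.09]
wrist_force: [-0.3, -0.2, -1.0]
gripper_width: 0.0294
t 5.9667 tcp [ 0.555  -0.2718  0.3304] rot [ 3.139e+00 -3.000e-03  3.089e+00] F [-0.6 -0.8 -2.1] w 0.0295
```

View pics/w3c.png

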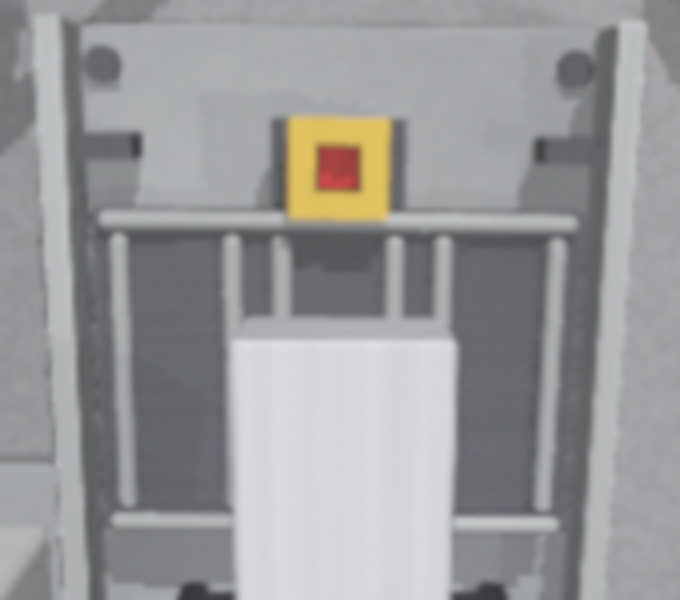

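```bash
python3 - <<'E'
from w import *
import pickle
o,s=pickle.load(open("w3.pkl","rb"))
pts=dict(L=(120,270),Li=(232,270),M1=(281,270),M2=(395,270),R1=(442,270),R=(554,270),Lb=(128,495),Rb=(542,495),c0L=(105,218),c0R=(570,223),c1L=(120,520),c1R=(550,523),bL=(287,117),bR=(391,117),bbl=(287,220),bbr=(388,220))
W={}
for k,(x,y) in pts.items():
    z=.066 if k[0]=='b' else .054
    W[k]=onz(o,s,[(195+x/4-.4,95+y/4-.4)],z)[0][:2]*1000
    print(k,W[k].round(1))
for a,b in [("c0L","c0R"),("c1L","c1R"),("L","R")]:
    d=W[a]-W[b]; print("xdir",np.degrees(np.arctan2(d[1],d[0])),np.hypot(*d))
for a,b in [("Lb","L"),("Rb","R")]:
    d=W[a]-W[b]; print("ydir",np.degrees(np.arctan2(-d[0],d[1])))
print("mid",(W["c0L"]+W["c0R"]+W["c1L"]+W["c1R"])/4,"boss",(W["bL"]+W["bR"]+W["bbl"]+W["bbr"])/4)
E
python3 - <<'E'
from h import *
print('tbar etc.')
im,P,c,dw=cloud("side"); 
cv2.imwrite('pics/s3.png',cv2.resize(im[180:360,260:460],None,fx=4,fy=3.3,interpolation=cv2.INTER_CUBIC))
E
```

```text
L [ 635.1 -300.5]
Li [ 593.9 -298.2]
M1 [ 575.8 -297.2]
M2 [ 534. -295.]
R1 [ 516.7 -294.1]
R [ 475.3 -292.1]
Lb [ 641.  -213.6]
Rb [ 480.3 -205.1]
c0L [ 638.7 -319.6]
c0R [ 469.4 -308.9]
c1L [ 645.2 -203.6]
c1R [ 477.2 -193.4]
bL [ 569.7 -351.4]
bR [ 533.7 -349.5]
bbl [ 571.9 -316.2]
bbr [ 536.2 -314.3]
xdir -3.609646119311278 169.67142115564192
xdir -3.450040572137406 168.28659797781563
xdir -3.00584539933082 160.00959538733903
ydir -3.86396912326208
ydir -3.2710079255633464
mid [ 557.630247  -256.3830819] boss [ 552.85309811 -332.82907681]
tbar etc.
```

View pics/s3.png

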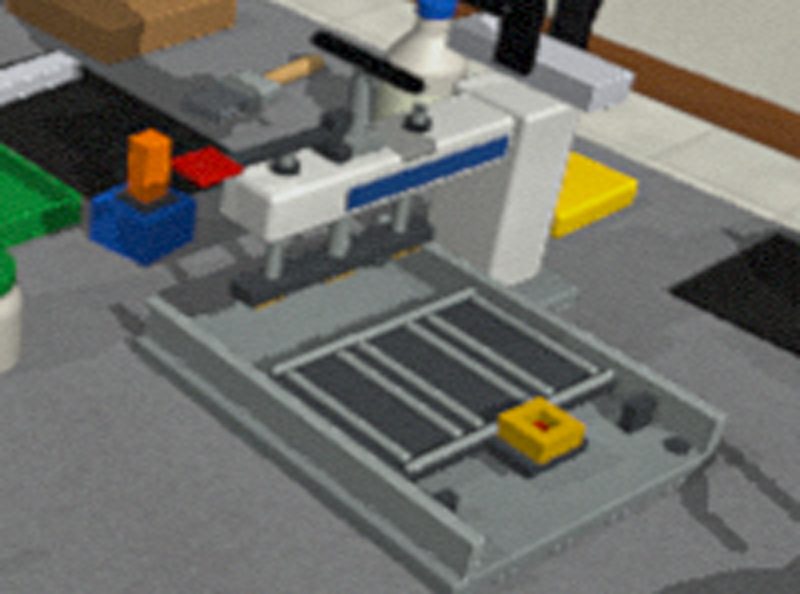

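Run:
```python
from w import *
import pickle
o,s=pickle.load(open("w3.pkl","rb"))
t=o["tcp_pos"]; yaw=o["eef_rot"][2]
for k,(x,y) in dict(fl=(235,337),fr=(456,337),bl=(240,590),br=(450,590)).items():
    p=onz(o,s,[(195+x/4-.4,95+y/4-.4)],t[2]+.0092)[0]; print(k,((p-t)*1000).round(1))
im,P,c,dw=cloud("side"); z=P[...,2];x=P[...,0];y=P[...,1]
ex=np.array([np.cos(-.061),np.sin(-.061)]); ey=np.array([-ex[1],ex[0]])
q=P[...,:2]-np.array([.5576,-.2564]); a=q@ex; b=q@ey
for lo in range(-130,135,5):
    m=(a*1000>lo)&(a*1000<lo+5)&(abs(b)<.03)&(z<.1)
    if m.sum()>5: print(lo,(np.percentile(z[m],[5,50,95])*1000).round(),end=" | ")
```

```text
fl [ 11.4 -51.2   9.2]
fr [-17.1 -49.7   9.2]
bl [ 13.5 -16.    9.2]
br [-15.4 -14.5   9.2]
-130 [-1.  1.  3.] | -125 [-1.  1.  3.] | -120 [-0.  7. 20.] | -115 [ 0. 18. 27.] | -110 [21. 40. 58.] | -105 [55. 57. 59.] | -100 [55. 56. 57.] | -95 [47. 49. 51.] | -90 [47. 50. 55.] | -85 [48. 55. 57.] | -80 [51. 54. 55.] | -75 [47. 49. 51.] | -70 [47. 49. 51.] | -65 [46. 49. 51.] | -60 [47. 49. 50.] | -55 [47. 49. 51.] | -50 [47. 48. 51.] | -45 [47. 53. 58.] | -40 [53. 55. 57.] | -35 [49. 50. 52.] | -30 [48. 50. 56.] | -25 [48. 54. 57.] | -15 [47. 49. 51.] | -10 [47. 49. 51.] | -5 [47. 49. 50.] | 0 [47. 49. 50.] | 5 [46. 49. 50.] | 10 [47. 49. 51.] | 15 [47. 52. 57.] | 20 [50. 55. 56.] | 25 [49. 50. 51.] | 30 [48. 50. 56.] | 35 [47. 54. 57.] | 45 [48. 50. 51.] | 50 [47. 49. 51.] | 55 [47. 49. 51.] | 60 [47. 49. 51.] | 65 [47. 49. 50.] | 70 [47. 49. 51.] | 75 [48. 52. 57.] | 80 [52. 54. 57.] | 90 [46. 48. 49.] | 95 [43. 52. 57.] | 100 [54. 57. 59.] | 105 [55. 57. 58.] |
```

```bash
python3 -m crank '{"grip":[25,25,25,25,25,25,25,25,25,25],"linear":[[2.5,16,-20],[2.5,16,-60],[2.5,16,-100],[2.5,16,-140],[2.5,16,-175],[2.5,16,-205],[2.5,16,-225],[2.5,16,-240],[2.5,16,-245],[2.5,16,-245]],"twist":[[0.002,0,-0.01],[0.002,0,-0.01],[0.002,0,-0.01],[0.002,0,-0.01],[0.002,0,-0.01],[0.002,0,-0.01],[0.002,0,-0.01],[0.002,0,-0.01],[0.002,0,-0.01],[0.002,0,-0.01]]}' 30
python3 - <<'E'
from w import *
import pickle
o=r.observe(); s=r.snapshot("wrist"); pickle.dump((o,s),open("w4.pkl","wb"));st()
cv2.imwrite('pics/w4.png',cv2.resize(s["pixels"][60:280,130:430],None,fx=2.6,fy=2.6,interpolation=cv2.INTER_CUBIC))
E
```

```text
time_s: 6.9
tcp_pos: [0.5567, -0.2559, 0.0839]
eef_rot: [3.137, -0.006, 3.079]
wrist_force: [0.0, -0.6, -1.7]
gripper_width: 0.0297
t 6.95 tcp [ 0.5577 -0.2561  0.0855] rot [ 3.138e+00 -3.000e-03  3.080e+00] F [-0.2 -1.  -2.1] w 0.0294
```

View pics/w4.png

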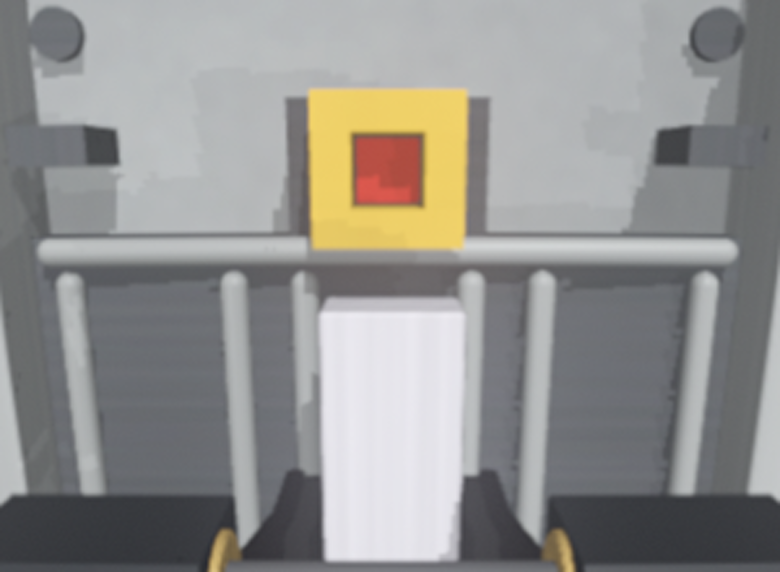

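Run:
```python
from w import *
import pickle
o,s=pickle.load(open("w4.pkl","rb"))
f=lambda x,y,z: (onz(o,s,[(130+x/2.6-.4,60+y/2.6-.4)],z)[0]*1000).round(1)
print(f(392,310,.0945),f(392,297,.0745),"rod0",f(392,237,.0515),f(392,251,.055),f(306,320,.055),f(472,320,.055))
```

```text
[ 553.7 -306.6   94.5] [ 553.6 -305.9   74.5] rod0 [ 552.8 -317.1   51.5] [ 553. -314.   55.] [ 575.5 -298.3   55. ] [ 534.1 -295.6   55. ]
```

```bash
python3 -m crank '{"grip":[25,25,25,25,25,25],"linear":[[0.5,0,-10],[0.5,0,-18],[0.5,0,-24],[0.5,0,-26.5],[0.5,0,-26.5],[0.5,0,-26.5]],"twist":[[0,0,0],[0,0,0],[0,0,0],[0,0,0],[0,0,0],[0,0,0]]}' 30
python3 -m crank '{"grip":[38,38,38,38,38,38,38],"linear":[[0,0,0],[0,0,0],[0,0,0],[0,0,0],[0,0,15],[0,0,50],[0,0,90]],"twist":[[0,0,0],[0,0,0],[0,0,0],[0,0,0],[0,0,0],[0,0,0],[0,0,0]]}' 30
python3 - <<'E'
from w import *
o=r.observe(); s=r.snapshot("wrist"); st()
cv2.imwrite('pics/w5.png',cv2.resize(s["pixels"][60:280,130:430],None,fx=2.6,fy=2.6,interpolation=cv2.INTER_CUBIC))
E
```

```text
time_s: 7.45
tcp_pos: [0.5584, -0.2561, 0.059]
eef_rot: [3.138, -0.003, 3.08]
wrist_force: [0.2, -0.1, -1.5]
gripper_width: 0.0293
time_s: 8.03
tcp_pos: [0.5567, -0.2557, 0.1476]
eef_rot: [3.137, -0.009, 3.079]
wrist_force: [0.7, 0.2, 0.4]
gripper_width: 0.0381
t 8.0833 tcp [ 0.5625 -0.2581  0.1591] rot [-3.14   0.01   3.082] F [ 1.6 -1.2  8. ] w 0.0379
```

View pics/w5.png

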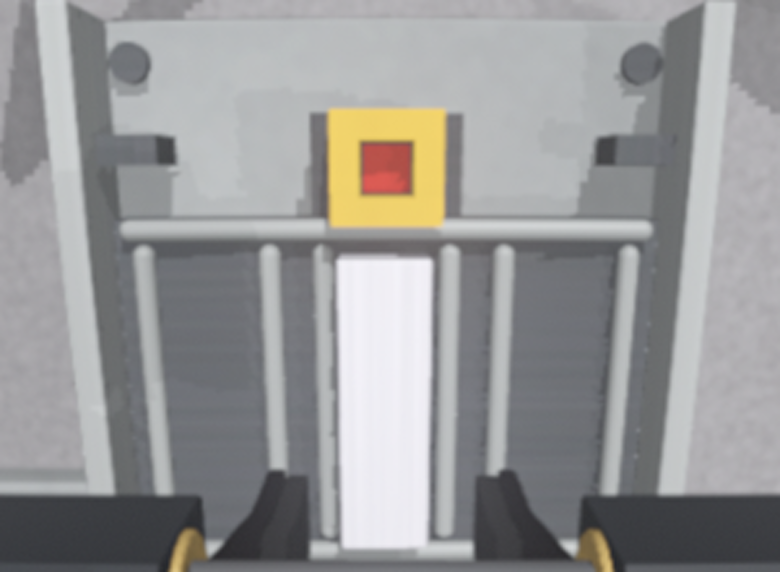

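The coupon lies in the middle slot between its rods (crop x 337-432, both gaps visible). Now the second bar.

```bash
python3 -m crank '{"grip":[55,55,55,55,55,55,55,55,55,55],"linear":[[0,0,40],[0,0,80],[0,0,120],[0,0,155],[0,0,172],[8,38,172],[16,76,172],[24,114,172],[32,152,172],[40,190,172]],"twist":[[0,0,0],[0,0,0],[0,0,-0.05],[0,0,-0.15],[0,0,-0.25],[0,0,-0.35],[0,0,-0.45],[0,0,-0.55],[0,0,-0.65],[0,0,-0.75]]}' 30
python3 -m crank '{"grip":[55,55,55,55,55,55,55,55,55,55],"linear":[[8,38,0],[16,76,0],[24,114,0],[32,152,-10],[40,190,-30],[45,230,-50],[48,270,-70],[50,310,-90],[50,345,-100],[50,365,-110]],"twist":[[0,0,-0.1],[0,0,-0.2],[0,0,-0.3],[0,0,-0.4],[0,0,-0.5],[0,0,-0.6],[0,0,-0.69],[0,0,-0.69],[0,0,-0.69],[0,0,-0.69]]}' 30
python3 -m crank '{"grip":[55,55,55],"linear":[[0,0,0],[0,0,0],[0,0,0]],"twist":[[0,0,0],[0,0,0],[0,0,0]]}'
python3 -c "
from w import *
st()
im,P,c,dw=see('w6'); bars(im,P,.014,.032)"
```

```text
time_s: 8.92
tcp_pos: [0.6026, -0.0665, 0.3315]
eef_rot: [-3.141, 0.011, 2.326]
wrist_force: [-0.0, -0.3, 0.4]
gripper_width: 0.0549
time_s: 9.75
tcp_pos: [0.652, 0.3019, 0.2195]
eef_rot: [-3.14, 0.011, 1.638]
wrist_force: [-0.4, -0.3, -0.3]
gripper_width: 0.0552
time_s: 10.0
tcp_pos: [0.6521, 0.3017, 0.2197]
eef_rot: [-3.14, 0.012, 1.639]
wrist_force: [-0.1, -1.0, 1.0]
gripper_width: 0.0549
t 10.0 tcp [0.6521 0.3017 0.2197] rot [-3.14   0.012  1.639] F [-0.1 -1.   1. ] w 0.0549
[284. 185.] 1919 [649.2 302.7] [99.2 29.2] 3.5 z 0.0227
[184. 254.] 519 [757.9 169.6] [47.3 38.2] 4.5 z 0.0163
```

View pics/w6.png

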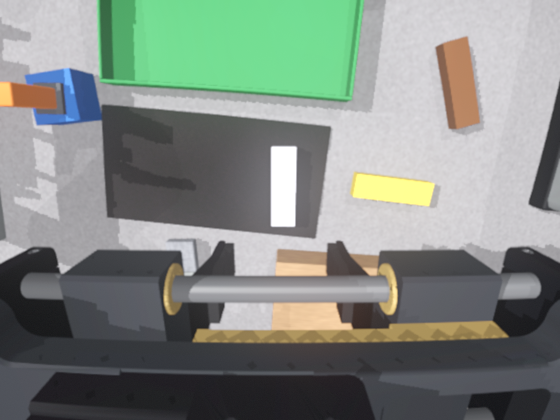

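```bash
python3 -m crank '{"grip":[55,55,55,55,55,55,55,55,55,55],"linear":[[-1,0,-35],[-2,0.5,-70],[-2,0.5,-105],[-2,0.5,-140],[-2,0.5,-170],[-2,0.5,-190],[-2,0.5,-200],[-2,0.5,-206],[-2,0.5,-206],[-2,0.5,-206]],"twist":[[0.006,0,-0.003],[0.012,0,-0.006],[0.012,0,-0.006],[0.012,0,-0.006],[0.012,0,-0.006],[0.012,0,-0.006],[0.012,0,-0.006],[0.012,0,-0.006],[0.012,0,-0.006],[0.012,0,-0.006]]}' 30
python3 -m crank '{"grip":[25,25,25,25,25,25],"linear":[[0,0,0],[0,0,0],[0,0,0],[0,0,0],[0,0,0],[0,0,0]],"twist":[[0,0,0],[0,0,0],[0,0,0],[0,0,0],[0,0,0],[0,0,0]]}' 30
```

```text
time_s: 10.88
tcp_pos: [0.6517, 0.3017, 0.0165]
eef_rot: [3.138, -0.002, 1.631]
wrist_force: [0.2, -0.1, 0.0]
gripper_width: 0.055
time_s: 11.38
tcp_pos: [0.652, 0.3022, 0.0171]
eef_rot: [3.137, -0.003, 1.632]
wrist_force: [-1.5, 0.8, 2.0]
gripper_width: 0.0296
```

```bash
python3 -m crank '{"grip":[45,45,45,45,25,25,25,25,25,25],"linear":[[0,0,0],[0,0,-1],[-1,0,-3],[-1.5,0,-3],[-1.5,0,-3],[-1.5,0,-3],[-1.5,0,-3],[-1.5,0,-3],[-1.5,0,-3],[-1.5,0,-3]],"twist":[[0.003,0,0],[0.003,0,0],[0.003,0,0],[0.003,0,0],[0.003,0,0],[0.003,0,0],[0.003,0,0],[0.003,0,0],[0.003,0,0],[0.003,0,0]]}' 30
python3 -m crank '{"grip":[25,25,25,25,25,25,25,25,25,25],"linear":[[0,0,15],[0,0,50],[0,-5,90],[0,-15,125],[-5,-40,160],[-8,-75,195],[-11,-110,225],[-15,-145,255],[-20,-180,285],[-25,-215,315]],"twist":[[0,0,0],[0,0,0.1],[0,0,0.22],[0,0,0.34],[0,0,0.46],[0,0,0.58],[0,0,0.7],[0,0,0.82],[0,0,0.94],[0,0,1.06]]}' 30
```

```text
time_s: 12.22
tcp_pos: [0.6505, 0.3022, 0.0141]
eef_rot: [3.137, -0.006, 1.632]
wrist_force: [0.4, 0.4, 0.0]
gripper_width: 0.0297
time_s: 13.05
tcp_pos: [0.6274, 0.1069, 0.3117]
eef_rot: [3.138, -0.007, 2.698]
wrist_force: [1.0, -0.4, -2.0]
gripper_width: 0.0296
```

```bash
python3 -m crank '{"grip":[25,25,25,25,25,25,25,25,25,25],"linear":[[-1,-30,19],[-2,-70,19],[-3,-110,19],[-4,-150,19],[-5,-190,19],[-6,-230,19],[-7,-270,19],[-8,-310,19],[-9,-345,19],[-10,-366,19]],"twist":[[0,0,0.1],[0,0,0.2],[0,0,0.3],[0,0,0.382],[0,0,0.382],[0,0,0.382],[0,0,0.382],[0,0,0.382],[0,0,0.382],[0,0,0.382]]}' 30
python3 -m crank '{"grip":[25,25,25,25,25,25,25,25,25,25],"linear":[[0,0,-20],[0,0,-60],[0,0,-100],[0,0,-140],[0,0,-175],[0,0,-205],[0,0,-225],[0,0,-238],[0,0,-243],[0,0,-243]],"twist":[[0,0,0],[0,0,0],[0,0,0],[0,0,0],[0,0,0],[0,0,0],[0,0,0],[0,0,0],[0,0,0],[0,0,0]]}' 30
python3 -m crank '{"grip":[25,25,25],"linear":[[0,0,0],[0,0,0],[0,0,0]],"twist":[[0,0,0],[0,0,0],[0,0,0]]}'
python3 - <<'E'
from w import *
import pickle
o=r.observe(); s=r.snapshot("wrist"); pickle.dump((o,s),open("w7.pkl","wb"));st()
cv2.imwrite('pics/w7.png',cv2.resize(s["pixels"][60:280,130:430],None,fx=2.6,fy=2.6,interpolation=cv2.INTER_CUBIC))
E
```

```text
time_s: 13.88
tcp_pos: [0.6164, -0.2625, 0.3294]
eef_rot: [3.137, -0.009, 3.077]
wrist_force: [0.3, 0.4, -2.1]
gripper_width: 0.0294
time_s: 14.72
tcp_pos: [0.6151, -0.2622, 0.0844]
eef_rot: [3.137, -0.014, 3.077]
wrist_force: [-0.5, -0.3, -2.1]
gripper_width: 0.0296
time_s: 14.97
tcp_pos: [0.6158, -0.2623, 0.0858]
eef_rot: [3.137, -0.011, 3.077]
wrist_force: [0.2, 0.1, -1.9]
gripper_width: 0.0295
t 15.0167 tcp [ 0.6158 -0.2623  0.0857] rot [ 3.137 -0.011  3.077] F [ 0.1  0.9 -2. ] w 0.0301
```

View pics/w7.png

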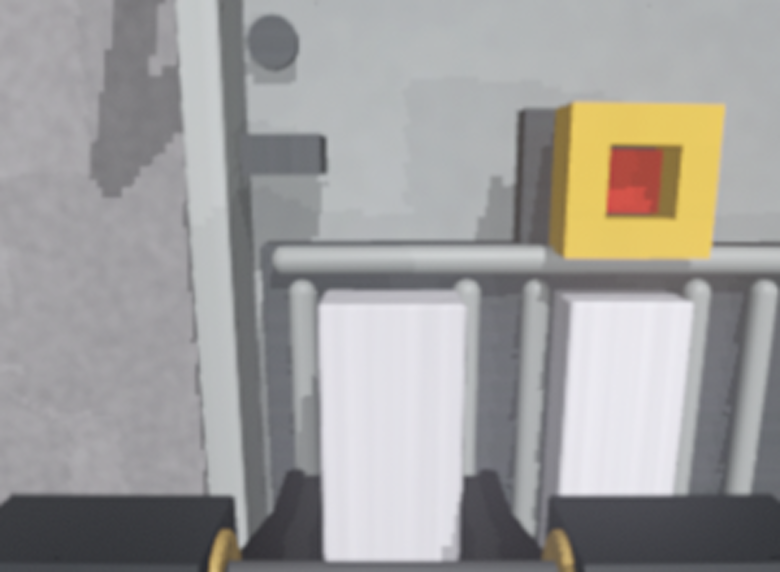

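Run:
```python
from w import *
import pickle
o,s=pickle.load(open("w7.pkl","rb"))
f=lambda x,y,z: (onz(o,s,[(130+x/2.6-.4,60+y/2.6-.4)],z)[0]*1000).round(1)
print(f(392,304,.0955),f(392,291,.0755),"rod0",f(392,245,.0515),f(392,258,.055),"rods",f(304,320,.055),f(468,320,.055),"cpl",f(321,320,.0955),f(465,320,.0955))
```

```text
[ 612.7 -314.1   95.5] [ 612.5 -313.5   75.5] rod0 [ 611.7 -321.3   51.5] [ 611.9 -318.5   55. ] rods [ 635.1 -304.5   55. ] [ 593.8 -301.7   55. ] cpl [ 627.  -311.8   95.5] [ 598.4 -309.9   95.5]
```

```bash
python3 -m crank '{"grip":[25,25,25,25,25,25,25,25,25],"linear":[[1,2,0],[1.6,3.5,0],[1.6,3.5,-2],[1.6,3.5,-10],[1.6,3.5,-18],[1.6,3.5,-24],[1.6,3.5,-26.5],[1.6,3.5,-27],[1.6,3.5,-27]],"twist":[[-0.0045,-0.011,0.003],[-0.0045,-0.011,0.003],[-0.0045,-0.011,0.003],[-0.0045,-0.011,0.003],[-0.0045,-0.011,0.003],[-0.0045,-0.011,0.003],[-0.0045,-0.011,0.003],[-0.0045,-0.011,0.003],[-0.0045,-0.011,0.003]]}' 30
python3 -m crank '{"grip":[36,36,36,36,36,36,36,36,36,36],"linear":[[0,0,0],[0,0,0],[0,0,0],[0,0,0],[0,0,15],[0,0,50],[0,0,90],[0,0,90],[0,0,90],[0,0,90]],"twist":[[0,0,0],[0,0,0],[0,0,0],[0,0,0],[0,0,0],[0,0,0],[0,0,0],[0,0,0],[0,0,0],[0,0,0]]}' 30
python3 - <<'E'
from w import *
im,P,c,dw=cloud("wrist"); st()
cv2.imwrite('pics/w8.png',cv2.resize(im[60:280,130:430],None,fx=2.6,fy=2.6,interpolation=cv2.INTER_CUBIC))
bars(im,P,.055,.075)
E
```

```text
time_s: 15.77
tcp_pos: [0.6173, -0.2588, 0.0583]
eef_rot: [3.141, -0.0, 3.079]
wrist_force: [0.2, -0.2, -1.4]
gripper_width: 0.0296
time_s: 16.6
tcp_pos: [0.6171, -0.2586, 0.1485]
eef_rot: [3.14, 0.0, 3.079]
wrist_force: [-1.0, -0.4, -1.3]
gripper_width: 0.0362
t 16.65 tcp [ 0.6166 -0.2585  0.1474] rot [ 3.140e+00 -2.000e-03  3.079e+00] F [0.2 0.6 0.3] w 0.0356
[280. 211.] 3886 [ 617.2 -260.7] [100.  30.] 86.4 z 0.0667
[348. 207.] 3518 [ 558.5 -256.3] [100.7  30. ] 86.4 z 0.0666
```

View pics/w8.png

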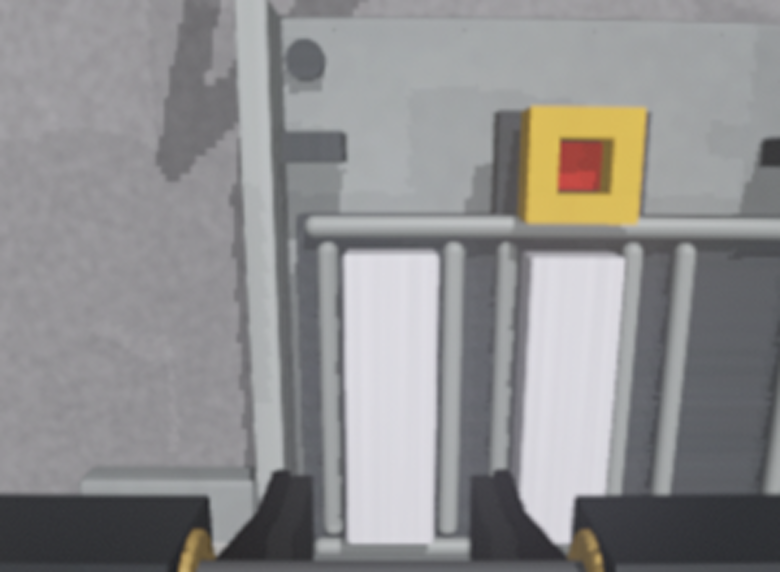

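Both coupons are seated at the same height (z≈0.0667, 100×30 at 86.4°), and the mat is empty. Next I'll close the fingers and push on the boss.

```bash
python3 -m crank '{"grip":[0,0,0,0,0,0,0,0,0,0],"linear":[[-15,-25,5],[-30,-55,5],[-45,-85,5],[-60,-110,5],[-67,-117,0],[-67,-117,-30],[-67,-117,-60],[-67,-117,-85],[-67,-117,-94],[-67,-117,-94]],"twist":[[0,0,0],[0,0,0],[0,0,0],[0,0,0],[0,0,0],[0,0,0],[0,0,0],[0,0,0],[0,0,0],[0,0,0]]}' 30
python3 - <<'E'
from h import *
st(); im,P,c,dw=cloud("side")
cv2.imwrite('pics/s9.png',cv2.resize(im[180:360,260:460],None,fx=4,fy=3.3,interpolation=cv2.INTER_CUBIC))
E
```

```text
time_s: 17.48
tcp_pos: [0.5472, -0.3742, 0.0491]
eef_rot: [3.137, -0.01, 3.079]
wrist_force: [0.3, -0.3, 0.5]
gripper_width: 0.0005
t 17.4833 tcp [ 0.5472 -0.3742  0.0491] rot [ 3.137 -0.01   3.079] F [ 0.3 -0.3  0.5] w 0.0005
```

View pics/s9.png

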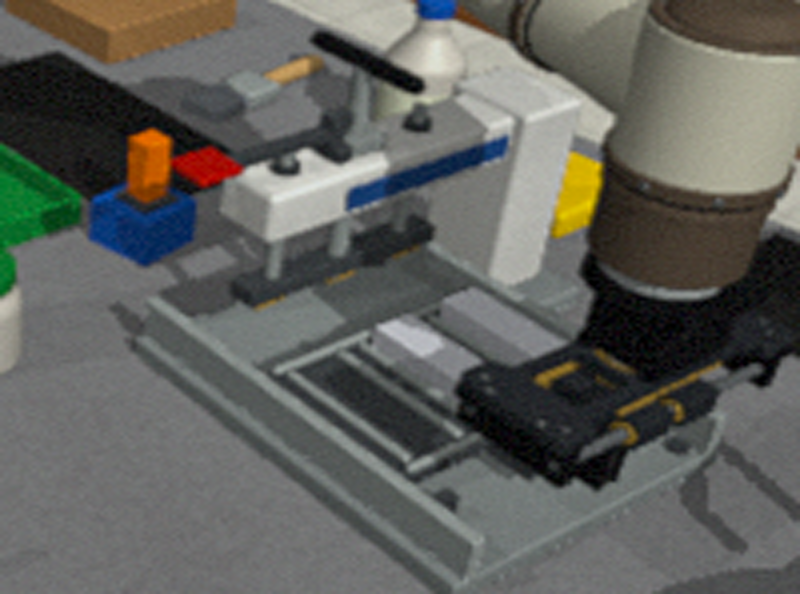

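```bash
python3 -m crank '{"grip":[0,0,0,0,0,0,0,0,0,0],"linear":[[2,0,0],[4,3,2],[4,7,3],[4.2,12,3],[4.5,17,3],[4.8,22,3],[5.1,27,3],[5.4,32,3],[5.7,37,3],[6,42,3]],"twist":[[-0.0045,-0.01,0.001],[-0.0045,-0.01,0.001],[-0.0045,-0.01,0.001],[-0.0045,-0.01,0.001],[-0.0045,-0.01,0.001],[-0.0045,-0.01,0.001],[-0.0045,-0.01,0.001],[-0.0045,-0.01,0.001],[-0.0045,-0.01,0.001],[-0.0045,-0.01,0.001]]}' 30
```

```text
time_s: 18.37
tcp_pos: [0.5551, -0.3326, 0.0548]
eef_rot: [-3.14, 0.005, 3.081]
wrist_force: [1.5, -1.7, 0.8]
gripper_width: 0.0005
```

```bash
python3 -m crank '{"grip":[0,0,0,0,0,0,0,0,0,0],"linear":[[0.2,4,0],[0.4,8,0],[0.7,12,0],[1,16,0],[1.2,20,0],[1.5,24,0],[1.7,28,0],[1.9,31,0],[2.1,34,0],[2.3,37,0]],"twist":[[0,0,0],[0,0,0],[0,0,0],[0,0,0],[0,0,0],[0,0,0],[0,0,0],[0,0,0],[0,0,0],[0,0,0]]}' 30
```

```text
time_s: 19.2
tcp_pos: [0.5573, -0.296, 0.0548]
eef_rot: [-3.14, 0.005, 3.08]
wrist_force: [0.2, -3.3, 0.0]
gripper_width: 0.0003
```

```bash
python3 -m crank '{"grip":[0,0,0,0,0,0,0,0],"linear":[[0,2,0],[0,4,0],[0,6,0],[0.3,8,0],[0.5,10,0],[0.6,12,0],[0.7,14,0],[0.7,14,0]],"twist":[[0,0,0],[0,0,0],[0,0,0],[0,0,0],[0,0,0],[0,0,0],[0,0,0],[0,0,0]]}' 30
```

```text
time_s: 19.87
tcp_pos: [0.5576, -0.2872, 0.0549]
eef_rot: [-3.133, 0.005, 3.081]
wrist_force: [-0.3, -23.1, -6.1]
gripper_width: 0.0003
```

```bash
python3 -m crank '{"grip":[0,0,0,0,0,0,0,0,0,0],"linear":[[0,-10,0],[-1,-25,0],[-1,-35,5],[-1,-35,40],[-1,-35,80],[-1,-35,110],[-1,-35,120],[-1,-35,120],[-1,-35,120],[-1,-35,120]],"twist":[[0,0,0],[-0.004,0.005,0],[-0.004,0.005,0],[-0.004,0.005,0],[-0.004,0.005,0],[-0.004,0.005,0],[-0.004,0.005,0],[-0.004,0.005,0],[-0.004,0.005,0],[-0.004,0.005,0]]}' 30
python3 - <<'E'
from w import *
import pickle
o=r.observe(); s=r.snapshot("wrist"); pickle.dump((o,s),open("w10.pkl","wb"));st()
cv2.imwrite('pics/w10.png',s["pixels"])
im=s["pixels"]; hs=cv2.cvtColor(im,cv2.COLOR_BGR2HSV)
m=((hs[...,0]>18)&(hs[...,0]<36)&(hs[...,1]>120)).astype(np.uint8); m[280:]=0
N,L,t,ce=cv2.connectedComponentsWithStats(m)
for i in range(1,N):
    if t[i,4]>200: print(ce[i],t[i], onz(o,s,[ce[i]],.066).round(4))
print(rect(onz(o,s,np.argwhere(m>0)[:,::-1].astype(float),.066)[:,:2]))
E
```

```text
time_s: 20.7
tcp_pos: [0.5555, -0.3214, 0.1729]
eef_rot: [-3.13, -0.003, 3.081]
wrist_force: [0.1, 0.5, -0.6]
gripper_width: 0.0003
t 20.75 tcp [ 0.5555 -0.3215  0.1726] rot [-3.130e+00 -3.000e-03  3.081e+00] F [-0.4 -0.4 -0.3] w 0.0005
(array([ 560.8, -271.2]), array([47.,  9.]), 39.6)
```

View pics/w10.png

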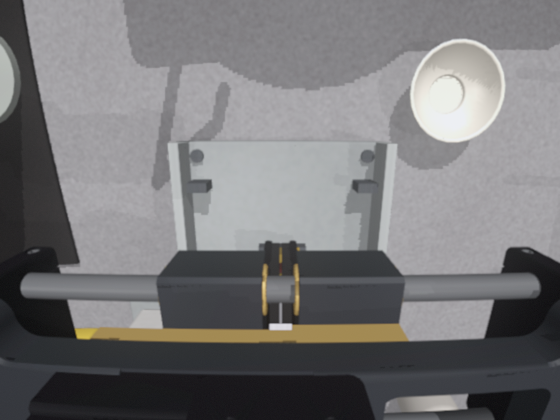

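```bash
python3 -m crank '{"grip":[60,60,60,60,60,60],"linear":[[0,-30,20],[0,-60,40],[0,-85,60],[0,-85,60],[0,-85,60],[0,-85,60]],"twist":[[0.0,0,0],[-0.011,0,0],[-0.011,0,0],[-0.011,0,0],[-0.011,0,0],[-0.011,0,0]]}' 30
python3 - <<'E'
from w import *
im,P,c,dw=cloud("side"); st()
cv2.imwrite('pics/s11.png',cv2.resize(im[180:360,260:460],None,fx=4,fy=3.3,interpolation=cv2.INTER_CUBIC))
hs=cv2.cvtColor(im,cv2.COLOR_BGR2HSV);z=P[...,2]
m=(hs[...,0]>18)&(hs[...,0]<36)&(hs[...,1]>120)&(z>.061)&(z<.072)
Q=P[m]; Q=Q[(abs(Q[:,0]-.555)<.06)]; print(len(Q),rect(Q[:,:2]))
E
```

```text
time_s: 21.25
tcp_pos: [0.5546, -0.4056, 0.2301]
eef_rot: [-3.122, -0.006, 3.08]
wrist_force: [0.2, 1.6, -0.7]
gripper_width: 0.0323
t 21.3 tcp [ 0.5547 -0.4053  0.2301] rot [-3.122 -0.007  3.081] F [-0.1  0.4  0.4] w 0.0364
156 (array([ 555.7, -259.6]), array([36.4, 38.6]), 88.4)
```

View pics/s11.png

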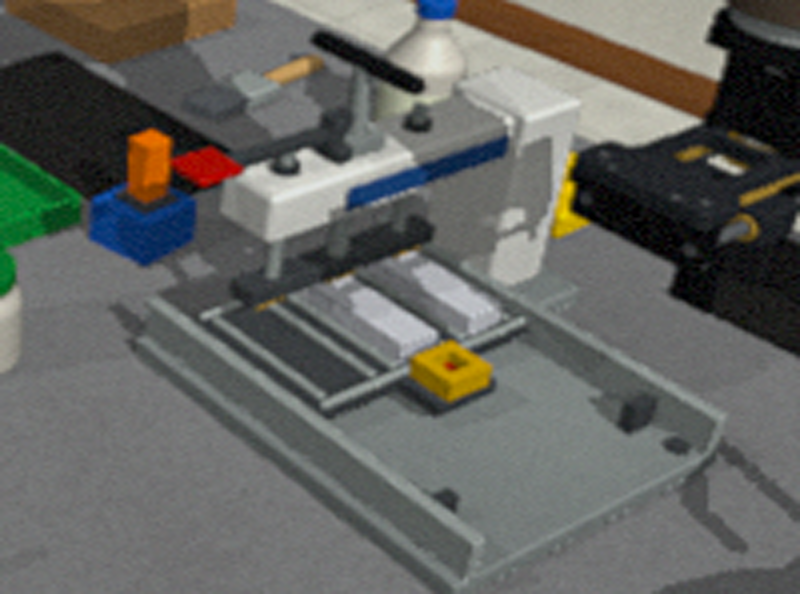

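```bash
python3 -m crank '{"grip":[0,0,0,0,0,0,0,0,0,0],"linear":[[0,0,-10],[0.5,20,-45],[1,45,-80],[1,60,-115],[1,75,-145],[1,85,-165],[1.5,95,-174],[2,100,-174],[2.5,105,-174],[2.8,108,-174]],"twist":[[0,0,0],[-0.011,0,0],[-0.018,0,0],[-0.018,0,0],[-0.018,0,0],[-0.018,0,0],[-0.018,0,0],[-0.018,0,0],[-0.018,0,0],[-0.018,0,0]]}' 30
```

```text
time_s: 22.13
tcp_pos: [0.5588, -0.2971, 0.0576]
eef_rot: [-3.103, -0.003, 3.082]
wrist_force: [-0.1, 0.3, 1.0]
gripper_width: 0.0005
```

```bash
python3 -m crank '{"grip":[0,0,0,0,0,0,0,0],"linear":[[0,2,0],[0,4,0],[0,6,0],[0,8,0],[0,9.5,0],[0,11,0],[0,12.5,0],[0,12.5,0]],"twist":[[0,0,0],[0,0,0],[0,0,0],[0,0,0],[0,0,0],[0,0,0],[0,0,0],[0,0,0]]}' 30
```

```text
time_s: 22.8
tcp_pos: [0.5589, -0.2876, 0.0581]
eef_rot: [-3.099, -0.002, 3.082]
wrist_force: [0.3, -12.1, -1.2]
gripper_width: 0.0004
```

```bash
python3 -m crank '{"grip":[0,0,0,0,40,40,40,40,40,40],"linear":[[0,-12,0],[0,-30,0],[0,-40,20],[0,-40,60],[0,-40,100],[0,-40,140],[0,-40,180],[0,-40,220],[0,-40,260],[0,-40,275]],"twist":[[0,0,0],[0.02,0,0],[0.04,0,0],[0.04,0,0],[0.04,0,0],[0.04,0,0],[0.04,0,0],[0.04,0,0],[0.04,0,0],[0.04,0,0]]}' 30
python3 -m crank '{"grip":[40,40,40,40,40,40],"linear":[[0,0,0],[0,0,0],[0,0,0],[0,0,0],[0,0,0],[0,0,0]],"twist":[[0,0,0],[0,0,0],[0,0,0],[0,0,0],[0,0,0],[0,0,0]]}' 30
python3 - <<'E'
from w import *
im,P,c,dw=cloud("wrist"); st()
cv2.imwrite('pics/w12.png',im)
im,P,c,dw=cloud("side"); z=P[...,2]
hs=cv2.cvtColor(im,cv2.COLOR_BGR2HSV)
m=(hs[...,0]>18)&(hs[...,0]<36)&(hs[...,1]>120)&(z>.061)&(z<.072)
Q=P[m]; Q=Q[(abs(Q[:,0]-.555)<.06)]; print(len(Q),rect(Q[:,:2]))
E
```

```text
time_s: 23.63
tcp_pos: [0.5601, -0.3292, 0.3408]
eef_rot: [-3.134, 0.006, 3.082]
wrist_force: [0.2, -0.6, 0.5]
gripper_width: 0.0326
time_s: 24.13
tcp_pos: [0.5598, -0.329, 0.3389]
eef_rot: [-3.135, 0.003, 3.083]
wrist_force: [-0.9, -0.5, 1.1]
gripper_width: 0.0399
t 24.1833 tcp [ 0.5599 -0.3291  0.3393] rot [-3.135  0.004  3.082] F [-0.  -0.2 -0.6] w 0.04
154 (array([ 556.2, -258.8]), array([36.8, 38.6]), 86.6)
```

View pics/w12.png

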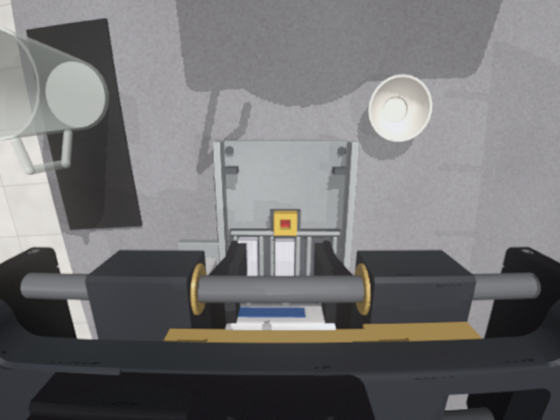

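```bash
python3 -m crank '{"grip":[40,40,40,40,40,40,40,40,40,40],"linear":[[1,35,0],[2,75,0],[3,115,0],[4,150,0],[4,178,0],[4,178,0],[4,178,-30],[4,178,-60],[4,178,-83],[4,178,-83]],"twist":[[0.006,0.004,0],[0.006,0.004,0],[0.006,0.004,0],[0.006,0.004,0],[0.006,0.004,0],[0.006,0.004,0],[0.006,0.004,0],[0.006,0.004,0],[0.006,0.004,0],[0.006,0.004,0]]}' 30
python3 - <<'E'
from h import *
st()
for n in ("side","scene"):
    im,P,c,dw=cloud(n)
    cv2.imwrite(f'pics/{n}13.png',cv2.resize(im[120:300,260:460] if n=="side" else im[110:290,130:330],None,fx=4,fy=3.3,interpolation=cv2.INTER_CUBIC))
E
```

```text
time_s: 25.07
tcp_pos: [0.5609, -0.1505, 0.251]
eef_rot: [3.141, -0.011, 3.082]
wrist_force: [-1.1, -0.1, -0.0]
gripper_width: 0.04
t 25.0667 tcp [ 0.5609 -0.1505  0.251 ] rot [ 3.141 -0.011  3.082] F [-1.1 -0.1 -0. ] w 0.04
```

View pics/side13.png

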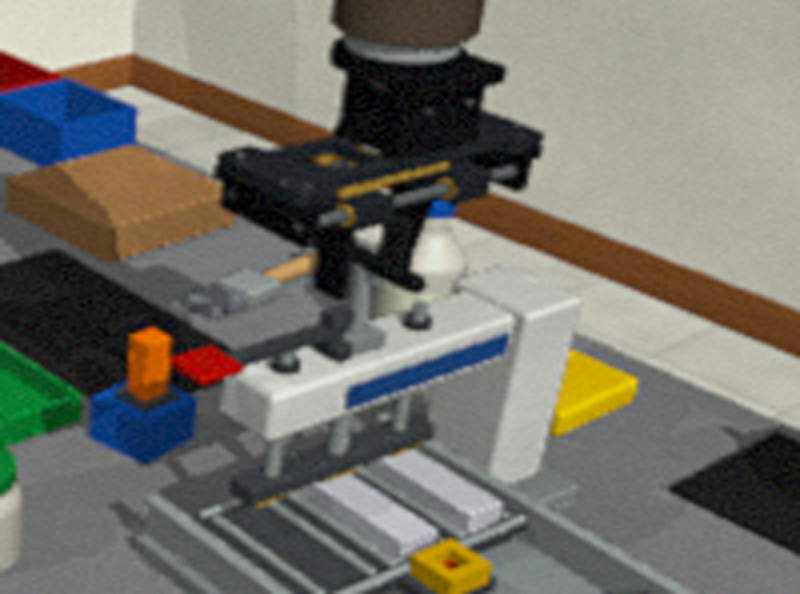

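View pics/scene13.png

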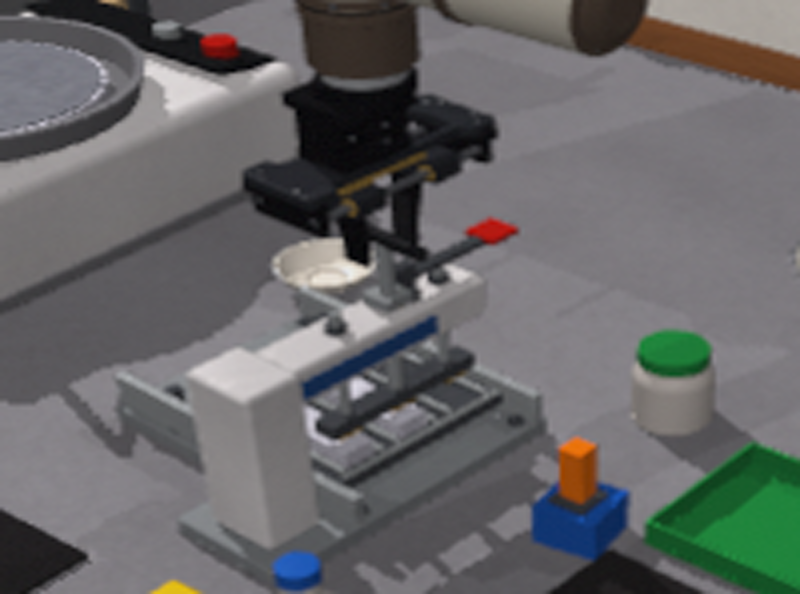

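```bash
python3 -m crank '{"grip":[40,40,5,5,5,5,5,5,5],"linear":[[2,0,0],[3,0,0],[3,0,0],[3,0,0],[3,0,0],[3,0,0],[3,0,0],[3,0,0],[3,0,0]],"twist":[[0,-0.01,0],[0,-0.01,0],[0,-0.01,0],[0,-0.01,0],[0,-0.01,0],[0,-0.01,0],[0,-0.01,0],[0,-0.01,0],[0,-0.01,0]]}' 50
```

```text
time_s: 25.92
tcp_pos: [0.5641, -0.1515, 0.2558]
eef_rot: [-3.14, 0.001, 3.082]
wrist_force: [-5.8, 1.8, -0.2]
gripper_width: 0.0127
```

```bash
python3 -m crank '{"grip":[5,5,5,5,5,5,5,5,5,5],"linear":[[-1,0,4],[-1.5,0,9],[-1.5,0,14],[-1.5,0,19],[-1.5,0,24],[-1.5,0,29],[-1.5,0,34],[-1.5,0,37],[-1.5,0,39],[-1.5,0,39]],"twist":[[0,0,0],[0,0,0],[0,0,0],[0,0,0],[0,0,0],[0,0,0],[0,0,0],[0,0,0],[0,0,0],[0,0,0]]}' 50
python3 - <<'E'
from h import *
st()
for n in ("side",):
    im,P,c,dw=cloud(n)
    cv2.imwrite(f'pics/{n}14.png',cv2.resize(im[120:300,260:460] if n=="side" else im[110:290,130:330],None,fx=4,fy=3.3,interpolation=cv2.INTER_CUBIC))
E
```

```text
time_s: 26.75
tcp_pos: [0.564, -0.1514, 0.2917]
eef_rot: [-3.141, 0.002, 3.081]
wrist_force: [7.1, -3.9, -13.5]
gripper_width: 0.0126
t 26.75 tcp [ 0.564  -0.1514  0.2917] rot [-3.141e+00  2.000e-03  3.081e+00] F [  7.1  -3.9 -13.5] w 0.0126
```

View pics/side14.png

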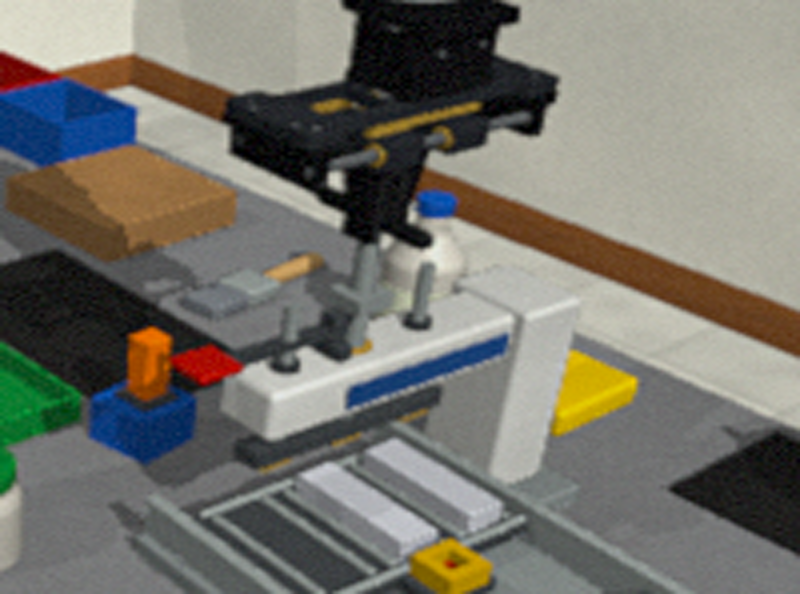

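```bash
python3 -m crank '{"grip":[5,5,5,5,5],"linear":[[0,0,2],[0,0,4],[0,0,5.5],[0,0,5.5],[0,0,5.5]],"twist":[[0,0,0],[0,0,0],[0,0,0],[0,0,0],[0,0,0]]}' 50
python3 -m crank '{"grip":[5,5,5,5,5],"linear":[[0,0,-2],[0,0,-4],[0,0,-5],[0,0,-6],[0,0,-6]],"twist":[[0,0,0],[0,0,0],[0,0,0],[0,0,0],[0,0,0]]}' 50
```

```text
time_s: 27.22
tcp_pos: [0.564, -0.1514, 0.2937]
eef_rot: [3.141, -0.002, 3.08]
wrist_force: [5.7, -4.9, -14.5]
gripper_width: 0.013
time_s: 27.63
tcp_pos: [0.5641, -0.1515, 0.2907]
eef_rot: [3.142, 0.002, 3.081]
wrist_force: [-1.7, 1.5, 5.7]
gripper_width: 0.0128
```

```bash
python3 -m crank '{"grip":[5,5,40,40,40,40,40,40,40],"linear":[[0,0,1],[0,0,1.5],[0,0,1.5],[0,0,1.5],[0,0,1.5],[0,0,1.5],[0,0,1.5],[0,0,1.5],[0,0,1.5]],"twist":[[0,0,0],[0,0,0],[0,0,0],[0,0,0],[0,0,0],[0,0,0],[0,0,0],[0,0,0],[0,0,0]]}' 50
python3 -m crank '{"grip":[40,40,40,40,40,40],"linear":[[0,0,20],[0,0,50],[0,0,80],[0,0,90],[0,0,90],[0,0,90]],"twist":[[0,0,0],[0,0,0],[0,0,0],[0,0,0],[0,0,0],[0,0,0]]}' 50
python3 - <<'E'
from h import *
st()
for n in ("side",):
    im,P,c,dw=cloud(n)
    cv2.imwrite(f'pics/{n}15.png',cv2.resize(im[120:300,260:460] if n=="side" else im[110:290,130:330],None,fx=4,fy=3.3,interpolation=cv2.INTER_CUBIC))
    hs=cv2.cvtColor(im,cv2.COLOR_BGR2HSV)
    m=((hs[...,0]<5)|(hs[...,0]>174))&(hs[...,1]>150)&(P[...,2]>.2)&(P[...,2]<.25)
    print(rect(P[m][:,:2]),np.median(P[m],0))
E
```

```text
time_s: 28.38
tcp_pos: [0.5641, -0.1514, 0.2925]
eef_rot: [3.142, 0.002, 3.081]
wrist_force: [0.4, -1.3, 0.2]
gripper_width: 0.0393
time_s: 28.88
tcp_pos: [0.564, -0.1512, 0.3824]
eef_rot: [3.141, 0.003, 3.081]
wrist_force: [0.8, -0.2, -1.5]
gripper_width: 0.0399
t 28.8833 tcp [ 0.564  -0.1512  0.3824] rot [3.141e+00 3.000e-03 3.081e+00] F [ 0.8 -0.2 -1.5] w 0.0399
(array([ 445.2, -143.4]), array([34.7, 32.2]), 87.5) [ 0.44282821 -0.14453997  0.22439736]
```

View pics/side15.png

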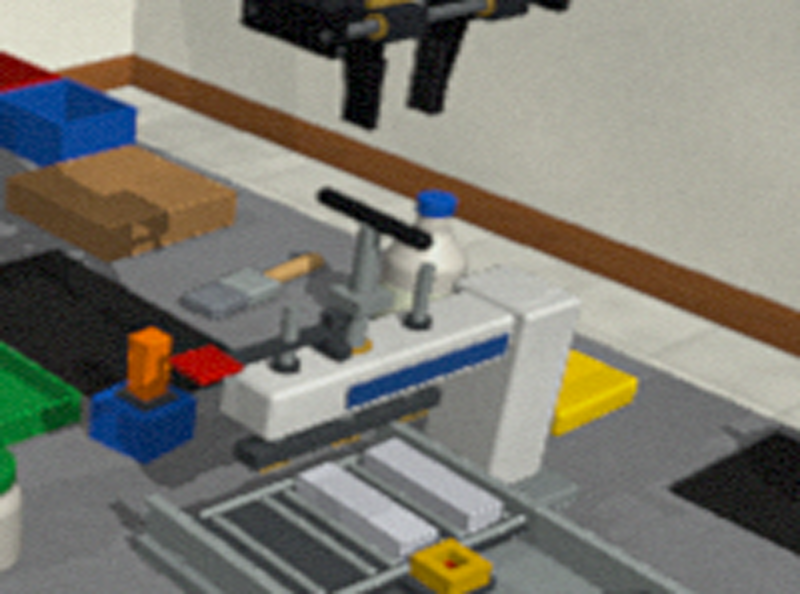

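```bash
python3 -m crank '{"grip":[0,0,0,0,0,0,0,0,0,0],"linear":[[-20,0,0],[-40,2,0],[-60,4,0],[-80,6,0],[-100,8,0],[-119,9,0],[-119,9,0],[-119,9,0],[-119,9,0],[-119,9,0]],"twist":[[0,0,-0.12],[0,0,-0.24],[0,0,-0.36],[0,0,-0.48],[0,0,-0.6],[0,0,-0.72],[0,0,-0.84],[0,0,-0.96],[0,0,-1.08],[0,0,-1.2]]}' 50
python3 -m crank '{"grip":[0,0,0,0,0,0,0,0,0,0],"linear":[[0,0,0],[0,0,0],[0,0,0],[0,0,-20],[0,0,-50],[0,0,-80],[0,0,-110],[0,0,-130],[0,0,-140],[0,0,-140]],"twist":[[0,0,-0.12],[0,0,-0.24],[0,0,-0.37],[0,0,-0.37],[0,0,-0.37],[0,0,-0.37],[0,0,-0.37],[0,0,-0.37],[0,0,-0.37],[0,0,-0.37]]}' 50
python3 - <<'E'
from h import *
st()
im,P,c,dw=cloud("side")
cv2.imwrite(f'pics/side16.png',cv2.resize(im[120:300,260:460],None,fx=4,fy=3.3,interpolation=cv2.INTER_CUBIC))
E
```

```text
time_s: 29.77
tcp_pos: [0.4437, -0.142, 0.3794]
eef_rot: [-3.139, -0.001, 1.875]
wrist_force: [0.9, -0.7, -0.2]
gripper_width: 0.0005
time_s: 30.6
tcp_pos: [0.4416, -0.1418, 0.2362]
eef_rot: [-3.132, -0.001, 1.505]
wrist_force: [-0.2, 0.2, -0.2]
gripper_width: 0.0004
t 30.6 tcp [ 0.4416 -0.1418  0.2362] rot [-3.132e+00 -1.000e-03  1.505e+00] F [-0.2  0.2 -0.2] w 0.0004
```

View pics/side16.png

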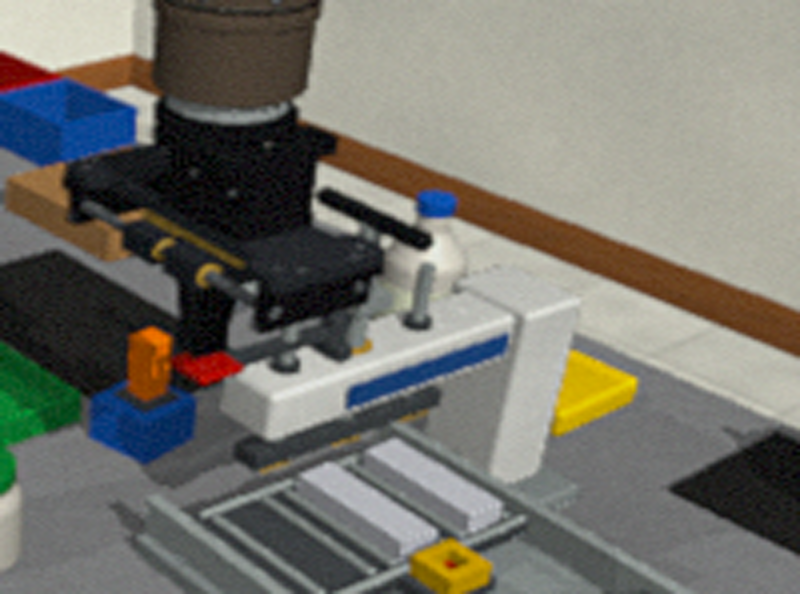

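```bash
python3 -m crank '{"grip":[0,0,0,0,0,0,0,0,0],"linear":[[2,0,-8],[2,0,-14],[2,0,-19],[2,0,-24],[2,0,-29],[2,0,-33],[2,0,-36],[2,0,-36],[2,0,-36]],"twist":[[0,0,0],[0,0,0],[0,0,0],[0,0,0],[0,0,0],[0,0,0],[0,0,0],[0,0,0],[0,0,0]]}' 50
python3 - <<'E'
from h import *
st()
im,P,c,dw=cloud("side")
cv2.imwrite(f'pics/side17.png',cv2.resize(im[120:300,260:460],None,fx=4,fy=3.3,interpolation=cv2.INTER_CUBIC))
E
```

```text
time_s: 31.4
tcp_pos: [0.4449, -0.1421, 0.2022]
eef_rot: [-3.135, -0.001, 1.505]
wrist_force: [-0.9, 0.6, 1.5]
gripper_width: 0.001
t 31.4 tcp [ 0.4449 -0.1421  0.2022] rot [-3.135e+00 -1.000e-03  1.505e+00] F [-0.9  0.6  1.5] w 0.001
```

View pics/side17.png

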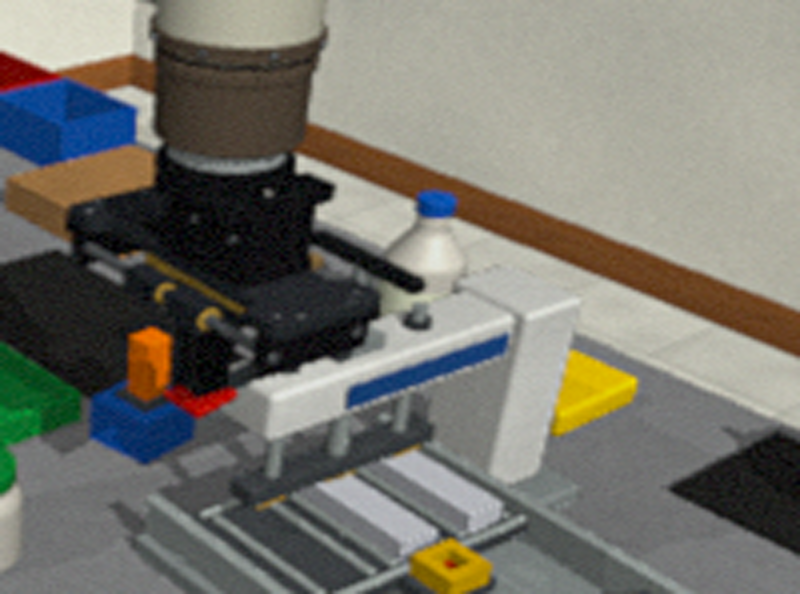

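```bash
python3 -m crank '{"grip":[0,0,0,60,60,60,60,60,60,60],"linear":[[0,0,15],[0,0,40],[0,0,70],[10,20,100],[25,50,110],[40,80,110],[60,110,100],[80,140,90],[100,165,80],[115,177,75]],"twist":[[0,0,0],[0,0,0],[0,0,0.1],[0,0,0.22],[0,0,0.34],[0,0,0.46],[0,0,0.58],[0,0,0.7],[0,0,0.82],[0,0,0.94]]}' 50
python3 -m crank '{"grip":[60,60,60,60,60,60,60,60,60],"linear":[[0,0,-10],[0,0,-20],[0,0,-20],[0,0,-20],[0,0,-20],[0,0,-20],[0,0,-20],[0,0,-20],[0,0,-20]],"twist":[[0,0,0.12],[0,0,0.24],[0,0,0.36],[0,0,0.48],[0,0,0.6],[0,0,0.63],[0,0,0.63],[0,0,0.63],[0,0,0.63]]}' 50
python3 - <<'E'
from w import *
import pickle
o=r.observe(); s=r.snapshot("wrist"); pickle.dump((o,s),open("w18.pkl","wb"));st()
cv2.imwrite('pics/w18.png',s["pixels"])
im,P,c,dw=cloud("side")
cv2.imwrite(f'pics/side18.png',cv2.resize(im[120:300,260:460],None,fx=4,fy=3.3,interpolation=cv2.INTER_CUBIC))
E
```

```text
time_s: 32.28
tcp_pos: [0.5612, 0.0379, 0.2759]
eef_rot: [-3.136, -0.001, 2.454]
wrist_force: [0.1, -0.3, -0.1]
gripper_width: 0.0391
time_s: 33.03
tcp_pos: [0.5614, 0.0379, 0.256]
eef_rot: [-3.136, -0.001, 3.083]
wrist_force: [0.7, -0.9, 0.0]
gripper_width: 0.0599
t 33.0833 tcp [0.5613 0.0379 0.256 ] rot [-3.136e+00 -1.000e-03  3.083e+00] F [ 0.  -0.2 -0.9] w 0.0598
```

View pics/w18.png

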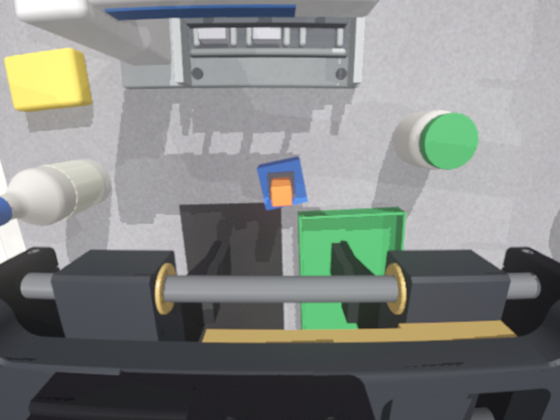

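View pics/side18.png

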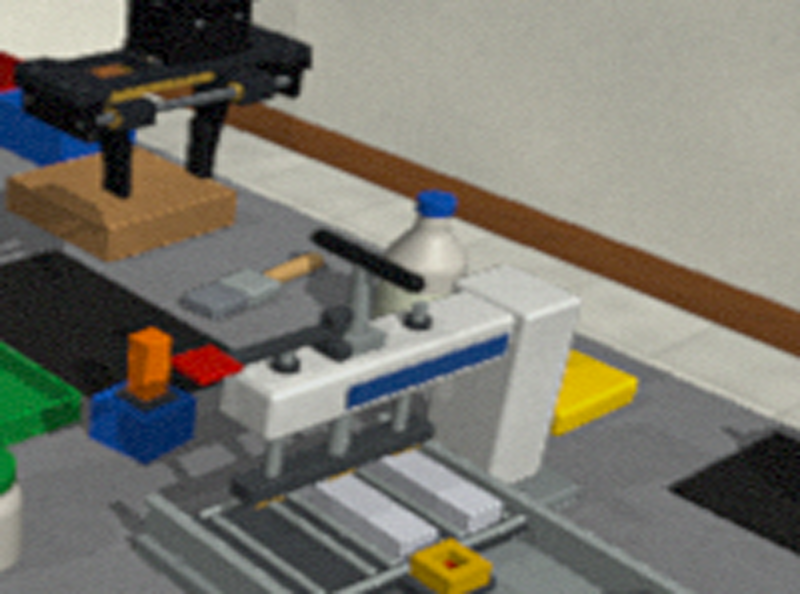

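Run:
```python
from w import *
im,P,c,dw=cloud("wrist"); st(); z=P[...,2]
hs=cv2.cvtColor(im,cv2.COLOR_BGR2HSV); H,S=hs[...,0],hs[...,1]
mo=(H>3)&(H<20)&(S>150)&(z>.104)&(z<.118); mo[245:]=False
print("top",mo.sum(),rect(P[mo][:,:2]),np.median(P[mo],0).round(4))
mb=(H>100)&(H<130)&(S>120)&(z>.035)&(z<.052); mb[245:]=False
print("stand",mb.sum(),rect(P[mb][:,:2]),np.median(P[mb],0).round(4))
cv2.imwrite('pics/w19.png',cv2.resize(im[140:230,230:340],None,fx=6,fy=6,interpolation=cv2.INTER_CUBIC))
```

```text
t 33.1833 tcp [0.5612 0.0379 0.256 ] rot [-3.136e+00 -1.000e-03  3.083e+00] F [-0.1  0.1  0.2] w 0.06
top 101 (array([560.2,  31.9]), array([20.4, 20.5]), 1.3) [0.5648 0.0357 0.1095]
stand 900 (array([558.9,  33.5]), array([54.2, 56.1]), 8.9) [0.5529 0.0228 0.0437]
```

View pics/w19.png

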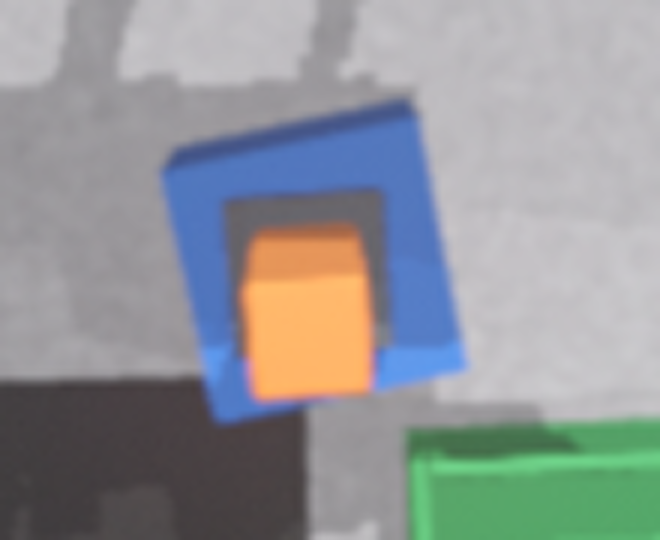

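Run:
```python
from w import *
o=r.observe(); s=r.snapshot("wrist")
f=lambda p,z: (onz(o,s,[(230+p[0]/6-.4,140+p[1]/6-.4)],z)[0]*1000).round(1)
for p in [(246,280),(363,278),(373,390),(254,400)]: print("top",f(p,.111))
for p in [(225,200),(383,188),(390,345)]: print("sh",f(p,.051))
for p in [(163,170),(413,118),(466,368),(220,423)]: print("st",f(p,.045))
```

```text
top [570.4  21.2 111. ]
top [549.9  22.  111. ]
top [549.1  42.4 111. ]
top [570.4  43.  111. ]
sh [576.2  15.8  51. ]
sh [543.4  15.2  51. ]
sh [543.5  48.6  51. ]
st [589.1   9.6  45. ]
st [536.3   1.8  45. ]
st [527.1  56.1  45. ]
st [581.1  65.3  45. ]
```

```bash
python3 -m crank '{"grip":[55,55,55,55,55,55,55,55,55,55],"linear":[[-1,-4.4,-20],[-1.2,-4.4,-55],[-1.2,-4.4,-90],[-1.2,-4.4,-125],[-1.2,-4.4,-155],[-1.2,-4.4,-175],[-1.2,-4.4,-185],[-1.2,-4.4,-190],[-1.2,-4.4,-190],[-1.2,-4.4,-190]],"twist":[[0.005,0,0.04],[0.005,0,0.072],[0.005,0,0.072],[0.005,0,0.072],[0.005,0,0.072],[0.005,0,0.072],[0.005,0,0.072],[0.005,0,0.072],[0.005,0,0.072],[0.005,0,0.072]]}' 50
python3 -m crank '{"grip":[10,10,10,10,10,10,10],"linear":[[0,0,0],[0,0,0],[0,0,0],[0,0,0],[0,0,0],[0,0,0],[0,0,0]],"twist":[[0,0,0],[0,0,0],[0,0,0],[0,0,0],[0,0,0],[0,0,0],[0,0,0]]}' 50
```

```text
time_s: 34.07
tcp_pos: [0.5611, 0.0338, 0.0672]
eef_rot: [-3.141, 0.001, -3.128]
wrist_force: [-0.1, -0.4, 0.6]
gripper_width: 0.0552
time_s: 34.65
tcp_pos: [0.5609, 0.0337, 0.0673]
eef_rot: [-3.141, 0.001, -3.127]
wrist_force: [-1.7, 0.6, 2.3]
gripper_width: 0.0214
```

```bash
python3 -m crank '{"grip":[10,10,10,10,10,10,10,10,10,10],"linear":[[0,0,20],[0,0,55],[0,0,90],[0,0,125],[0,0,160],[0,0,195],[0,0,230],[0,0,265],[0,0,293],[0,0,293]],"twist":[[0,0,0],[0,0,0],[0,0,0],[0,0,-0.07],[0,0,-0.07],[0,0,-0.07],[0,0,-0.07],[0,0,-0.07],[0,0,-0.07],[0,0,-0.07]]}' 50
python3 -m crank '{"grip":[10,10,10,10,10,10,10,10,10,10],"linear":[[0,-30,0],[-1,-65,0],[-2,-100,0],[-3,-135,0],[-4,-170,0],[-4,-205,0],[-4,-240,0],[-4,-270,0],[-4,-293,0],[-4,-293,0]],"twist":[[0,0,0],[0,0,0],[0,0,0],[0,0,0],[0,0,0],[0,0,0],[0,0,0],[0,0,0],[0,0,0],[0,0,0]]}' 50
python3 -m crank '{"grip":[10,10,10,10,10,10,10,10,10,10],"linear":[[0,0,-20],[0,0,-50],[0,0,-85],[0,0,-120],[0,0,-150],[0,0,-175],[0,0,-195],[0,0,-205],[0,0,-205],[0,0,-205]],"twist":[[0,0,0],[0,0,0],[0,0,0],[0,0,0],[0,0,0],[0,0,0],[0,0,0],[0,0,0],[0,0,0],[0,0,0]]}' 50
python3 - <<'E'
from w import *
import pickle
o=r.observe(); s=r.snapshot("wrist"); pickle.dump((o,s),open("w20.pkl","wb"));st()
cv2.imwrite('pics/w20.png',cv2.resize(s["pixels"][100:260,180:380],None,fx=4,fy=3.75,interpolation=cv2.INTER_CUBIC))
im,P,c,dw=cloud("side")
cv2.imwrite(f'pics/side20.png',cv2.resize(im[180:340,300:480],None,fx=4.4,fy=3.7,interpolation=cv2.INTER_CUBIC))
E
```

```text
time_s: 35.48
tcp_pos: [0.5632, 0.0336, 0.3674]
eef_rot: [3.14, 0.013, 3.086]
wrist_force: [-0.0, -0.0, 0.6]
gripper_width: 0.0218
time_s: 36.32
tcp_pos: [0.5585, -0.263, 0.3652]
eef_rot: [3.14, 0.01, 3.081]
wrist_force: [0.1, 0.6, -1.4]
gripper_width: 0.0219
time_s: 37.15
tcp_pos: [0.5588, -0.2629, 0.1603]
eef_rot: [3.14, 0.01, 3.082]
wrist_force: [0.3, 0.3, -1.5]
gripper_width: 0.0218
t 37.2 tcp [ 0.5594 -0.2631  0.1615] rot [3.14  0.012 3.082] F [-0.4  0.4 -0.3] w 0.0216
```

View pics/w20.png

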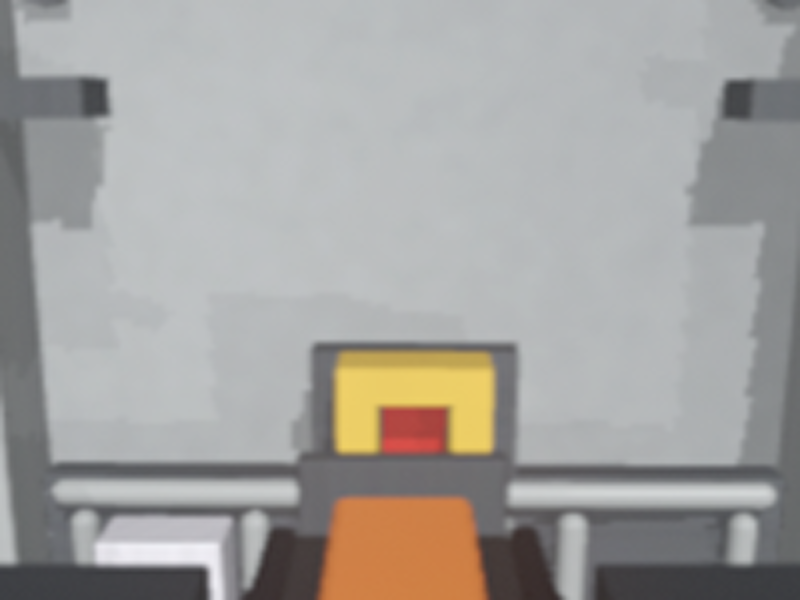

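View pics/side20.png

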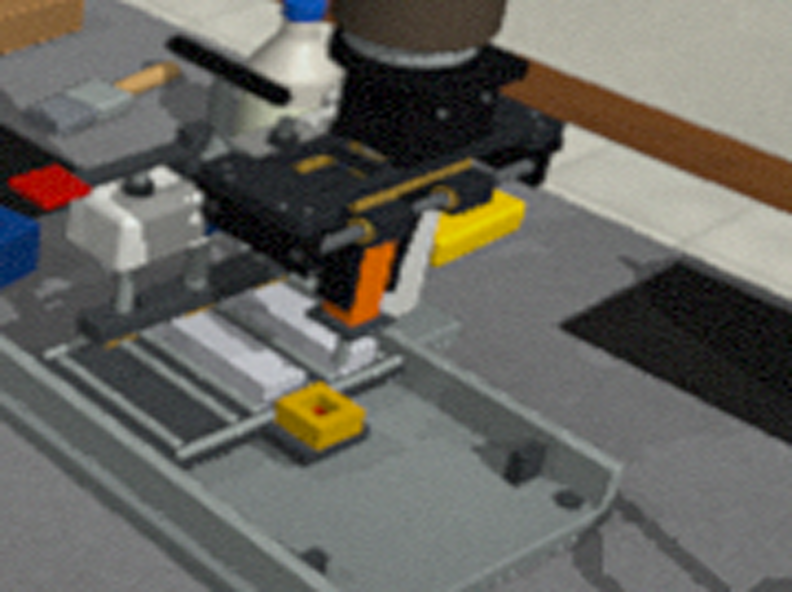

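Run:
```python
from w import *
import pickle
o,s=pickle.load(open("w20.pkl","rb"))
f=lambda p,z: (onz(o,s,[(180+p[0]/4-.4,100+p[1]/3.75-.4)],z)[0]*1000).round(1)
print("boss -y edge",f((335,367),.066),f((493,367),.066)," hole edge",f((380,407),.066),f((448,407),.066))
print("shoulder -y edge",f((300,455),o['tcp_pos'][2]-.0163),f((513,455),o['tcp_pos'][2]-.0163)); print(o['tcp_pos'],o['eef_rot'])
```

```text
boss -y edge [ 573.9 -279.1   66. ] [ 538.9 -277.1   66. ]  hole edge [ 564.5 -268.7   66. ] [ 549.3 -267.9   66. ]
shoulder -y edge [ 574.  -282.9  144. ] [ 540.5 -281.   144. ]
[ 0.55875594 -0.26287037  0.16033341] [3.1399189  0.00991486 3.08158189]
```

```bash
python3 -m crank '{"grip":[10,10,10,10,10,10,10,10],"linear":[[-0.5,4,0],[-0.5,4.7,0],[-0.5,4.7,-10],[-0.5,4.7,-22],[-0.5,4.7,-32],[-0.5,4.7,-38],[-0.5,4.7,-42],[-0.5,4.7,-42]],"twist":[[0,0.01,0],[0,0.01,0],[0,0.01,0],[0,0.01,0],[0,0.01,0],[0,0.01,0],[0,0.01,0],[0,0.01,0]]}' 50
python3 - <<'E'
from w import *
o=r.observe(); s=r.snapshot("wrist"); st()
cv2.imwrite('pics/w21.png',cv2.resize(s["pixels"][100:260,180:380],None,fx=4,fy=3.75,interpolation=cv2.INTER_CUBIC))
im,P,c,dw=cloud("side")
cv2.imwrite(f'pics/side21.png',cv2.resize(im[180:340,300:480],None,fx=4.4,fy=3.7,interpolation=cv2.INTER_CUBIC))
E
```

```text
time_s: 37.92
tcp_pos: [0.5585, -0.2584, 0.1187]
eef_rot: [3.141, 0.001, 3.081]
wrist_force: [0.2, 0.0, -0.6]
gripper_width: 0.0218
t 37.9667 tcp [ 0.559  -0.2586  0.1195] rot [3.141e+00 2.000e-03 3.082e+00] F [ 1.   0.2 -1.4] w 0.0217
```

View pics/w21.png

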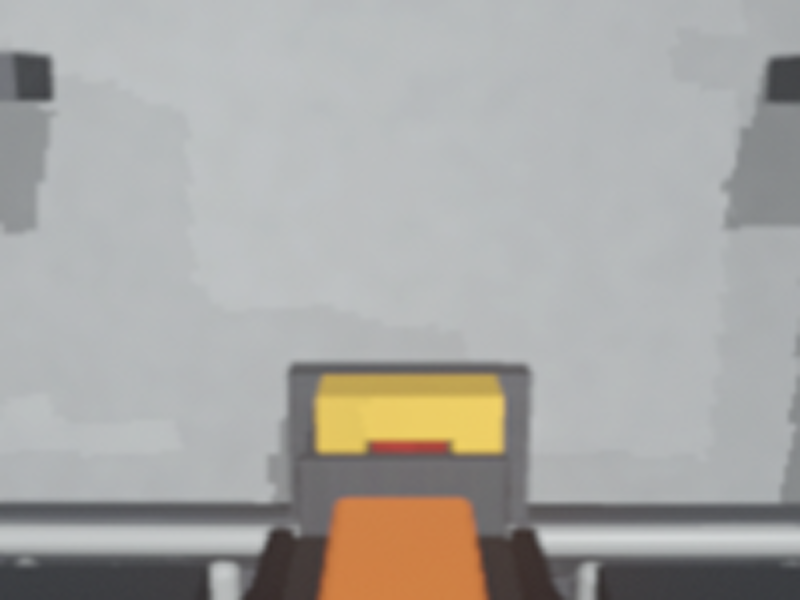

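View pics/side21.png

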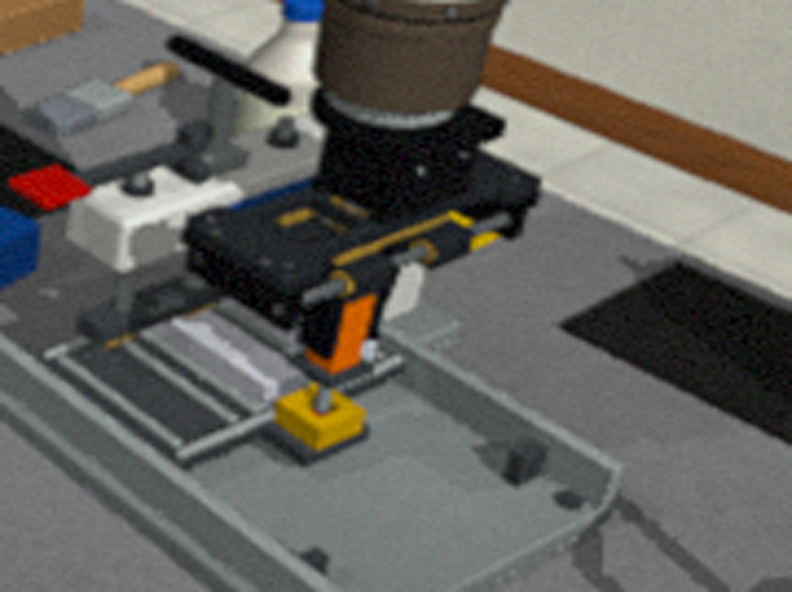

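```bash
python3 -m crank '{"grip":[10,10,10,10,10,10],"linear":[[0,0,-4],[0,0,-8],[0,0,-11],[0,0,-13],[0,0,-14],[0,0,-14]],"twist":[[0,0,0],[0,0,0],[0,0,0],[0,0,0],[0,0,0],[0,0,0]]}' 50
```

```text
time_s: 38.52
tcp_pos: [0.5601, -0.2589, 0.1067]
eef_rot: [-3.141, 0.005, 3.082]
wrist_force: [0.4, -1.0, 1.4]
gripper_width: 0.0213
```

```bash
python3 -m crank '{"grip":[10,10,10,10],"linear":[[0,0,-1],[0,0,-2],[0,0,-3],[0,0,-3]],"twist":[[0,0,0],[0,0,0],[0,0,0],[0,0,0]]}' 50
```

```text
time_s: 38.85
tcp_pos: [0.5602, -0.2594, 0.106]
eef_rot: [-3.14, 0.006, 3.083]
wrist_force: [-3.6, 0.9, 11.3]
gripper_width: 0.0214
```

```bash
python3 -m crank '{"grip":[10,10,10,10,10,10,10,10,10,10],"linear":[[-1,-2,-1.5],[-1.2,-5,-1.5],[-1.5,-9,-1.5],[-1.8,-13,-1.5],[-2,-17,-1.5],[-2.3,-21,-1.5],[-2.5,-25,-1.5],[-2.8,-29,-1.5],[-3,-33,-1.5],[-3.3,-37,-1.5]],"twist":[[0,0,0],[0,0,0],[0,0,0],[0,0,0],[0,0,0],[0,0,0],[0,0,0],[0,0,0],[0,0,0],[0,0,0]]}' 50
python3 - <<'E'
from h import *
st()
im,P,c,dw=cloud("side")
cv2.imwrite(f'pics/side22.png',cv2.resize(im[180:340,300:480],None,fx=4.4,fy=3.7,interpolation=cv2.INTER_CUBIC))
E
```

```text
time_s: 39.68
tcp_pos: [0.5576, -0.2967, 0.1062]
eef_rot: [-3.139, 0.008, 3.084]
wrist_force: [0.2, 1.3, 7.6]
gripper_width: 0.0221
t 39.6833 tcp [ 0.5576 -0.2967  0.1062] rot [-3.139  0.008  3.084] F [0.2 1.3 7.6] w 0.0221
```

View pics/side22.png

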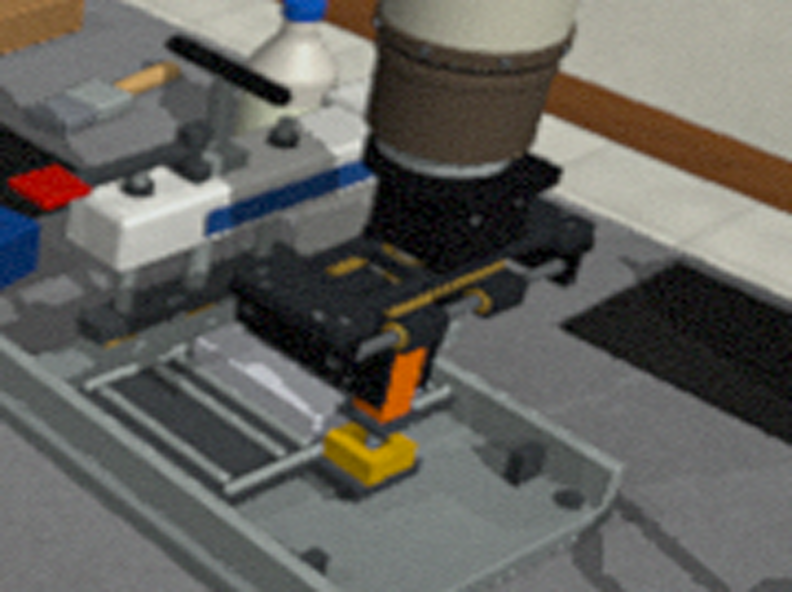

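```bash
python3 -m crank '{"grip":[10,10,10,10,10,10,10,10,10,10],"linear":[[-0.3,-5,-1.5],[-0.6,-10,-1.5],[-0.9,-15,-1.5],[-1.2,-20,-1.5],[-1.5,-25,-1.5],[-1.8,-30,-1.5],[-2.1,-35,-1.5],[-2.4,-40,-1.5],[-2.7,-45,-1.5],[-2.9,-49,-1.5]],"twist":[[0,0,0],[0,0,0],[0,0,0],[0,0,0],[0,0,0],[0,0,0],[0,0,0],[0,0,0],[0,0,0],[0,0,0]]}' 50
python3 -m crank '{"grip":[10,10,10,10,10],"linear":[[-0.2,-3,-1],[-0.4,-6,-1],[-0.6,-9,-1],[-0.8,-12,-1],[-0.8,-13,-1]],"twist":[[0,0,0],[0,0,0],[0,0,0],[0,0,0],[0,0,0]]}' 50
```

```text
time_s: 40.57
tcp_pos: [0.5545, -0.347, 0.1062]
eef_rot: [-3.138, 0.008, 3.084]
wrist_force: [-1.7, 1.2, 7.4]
gripper_width: 0.0217
time_s: 40.98
tcp_pos: [0.5541, -0.3556, 0.1061]
eef_rot: [3.139, 0.008, 3.083]
wrist_force: [0.8, 17.4, 11.1]
gripper_width: 0.0217
```

```bash
python3 -m crank '{"grip":[10,10,10,10,10,10,10,10,10,10],"linear":[[0.2,4,0],[0.3,5,5],[0.3,5,25],[0.3,5,60],[0.3,5,95],[0.3,5,130],[0.3,5,165],[0.3,5,200],[0.3,5,235],[0.3,5,260]],"twist":[[0.002,0.008,0],[0.002,0.008,0],[0.002,0.008,0],[0.002,0.008,0],[0.002,0.008,0],[0.002,0.008,0],[0.002,0.008,0],[0.002,0.008,0],[0.002,0.008,0],[0.002,0.008,0]]}' 50
python3 - <<'E'
from w import *
st()
im,P,c,dw=cloud("side"); z=P[...,2]
cv2.imwrite(f'pics/side23.png',cv2.resize(im[150:370,270:470],None,fx=3.6,fy=2.7,interpolation=cv2.INTER_CUBIC))
hs=cv2.cvtColor(im,cv2.COLOR_BGR2HSV)
m=(hs[...,0]>18)&(hs[...,0]<36)&(hs[...,1]>120)&(z>.061)&(z<.072)
Q=P[m]; Q=Q[(abs(Q[:,0]-.555)<.06)]; print(len(Q),rect(Q[:,:2]))
s=r.snapshot("wrist"); cv2.imwrite('pics/w23.png',s["pixels"])
E
```

```text
time_s: 41.82
tcp_pos: [0.5538, -0.3511, 0.369]
eef_rot: [3.138, 0.002, 3.082]
wrist_force: [0.4, 0.4, 0.0]
gripper_width: 0.0217
t 41.8167 tcp [ 0.5538 -0.3511  0.369 ] rot [3.138e+00 2.000e-03 3.082e+00] F [0.4 0.4 0. ] w 0.0217
179 (array([ 551. , -345.5]), array([35.8, 37.7]), 84.5)
```

View pics/side23.png

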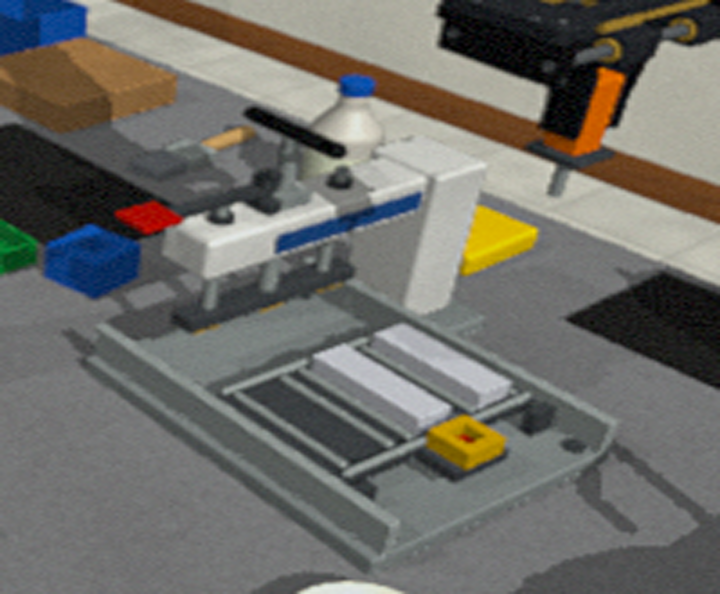

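View pics/w23.png

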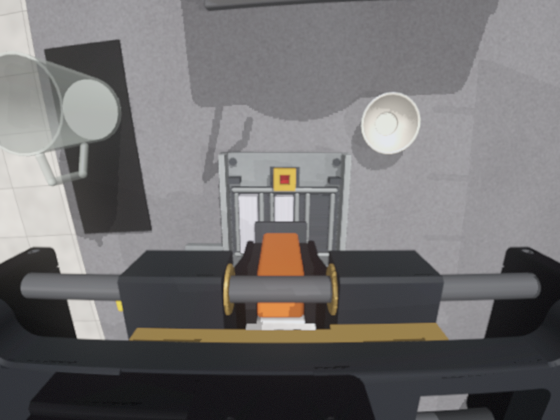

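```bash
python3 -m crank '{"grip":[10,10,10,10,10,10,10,10,10,10],"linear":[[1,30,0],[2,70,0],[3,110,0],[4,150,0],[5,190,0],[6,230,0],[7,270,0],[7,310,0],[7,350,0],[7,384.5,0]],"twist":[[-0.003,0.002,0.074],[-0.003,0.002,0.074],[-0.003,0.002,0.074],[-0.003,0.002,0.074],[-0.003,0.002,0.074],[-0.003,0.002,0.074],[-0.003,0.002,0.074],[-0.003,0.002,0.074],[-0.003,0.002,0.074],[-0.003,0.002,0.074]]}' 50
python3 -m crank '{"grip":[10,10,10,10,10,10,10,10,10,10],"linear":[[0,0.5,-20],[0,0.5,-60],[0,0.5,-100],[0,0.5,-140],[0,0.5,-180],[0,0.5,-210],[0,0.5,-235],[0,0.5,-250],[0,0.5,-250],[0,0.5,-250]],"twist":[[0,0,0],[0,0,0],[0,0,0],[0,0,0],[0,0,0],[0,0,0],[0,0,0],[0,0,0],[0,0,0],[0,0,0]]}' 50
python3 - <<'E'
from w import *
import pickle
o=r.observe(); s=r.snapshot("wrist"); pickle.dump((o,s),open("w24.pkl","wb"));st()
cv2.imwrite('pics/w24.png',cv2.resize(s["pixels"][100:260,180:380],None,fx=4,fy=3.75,interpolation=cv2.INTER_CUBIC))
E
```

```text
time_s: 42.75
tcp_pos: [0.5608, 0.0348, 0.3693]
eef_rot: [-3.139, 0.002, -3.126]
wrist_force: [0.4, -0.2, -1.9]
gripper_width: 0.022
time_s: 43.58
tcp_pos: [0.5595, 0.0346, 0.1177]
eef_rot: [-3.137, -0.002, -3.127]
wrist_force: [0.0, 0.1, -0.4]
gripper_width: 0.0216
t 43.6333 tcp [0.5607 0.035  0.1192] rot [-3.138e+00  2.000e-03 -3.126e+00] F [ 0.   0.3 -1.2] w 0.0217
```

View pics/w24.png

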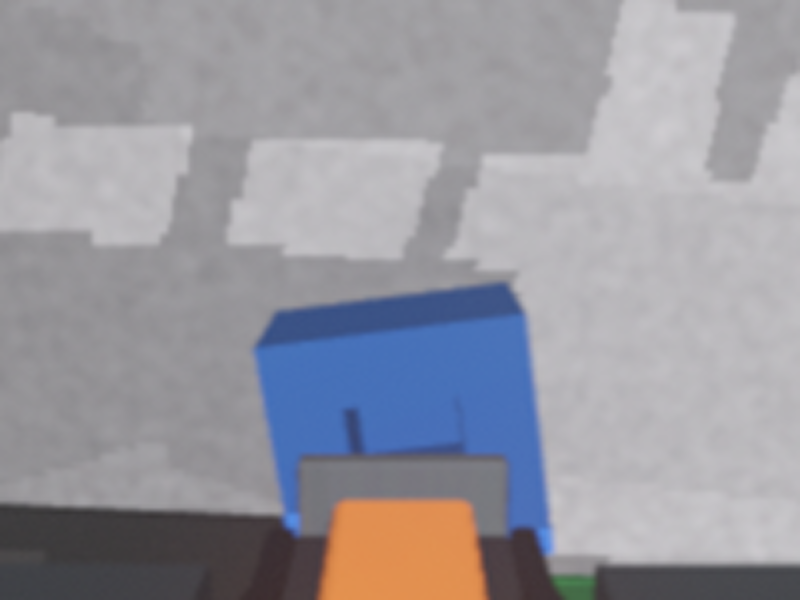

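Run:
```python
from w import *
import pickle
o,s=pickle.load(open("w24.pkl","rb"))
f=lambda p,z: (onz(o,s,[(180+p[0]/4-.4,100+p[1]/3.75-.4)],z)[0]*1000).round(1)
a=f((257,348),.045);b=f((525,315),.045);print("stand",a,b)
e=(a-b)[:2];e/=np.hypot(*e);n=np.array([-e[1],e[0]]);print(np.degrees(np.arctan2(e[1],e[0])),"centre",(a+b)[:2]/2+n*28)
a=f((345,408),.045);b=f((460,398),.045);print("well",a,b,(a+b)[:2]/2+n*12)
z=o['tcp_pos'][2]-.0163-.006
a=f((300,457),z);b=f((507,457),z);print("sh",a,b,(a+b)[:2]/2+np.array([0,17]),o['tcp_pos'],o['eef_rot'])
```

```text
stand [589.2   9.7  45. ] [535.3   1.7  45. ]
8.442378361393699 centre [558.13918852  33.39659237]
well [571.4  22.9  45. ] [547.8  20.3  45. ] [557.83822365  33.46996816]
sh [576.5  17.9  95.4] [542.7  17.4  95.4] [559.6   34.65] [0.55945566 0.03456993 0.11766731] [-3.13695334e+00 -1.92087850e-03 -3.12674684e+00]
```

```bash
python3 -m crank '{"grip":[10,10,10,10,10,10,10,10,10],"linear":[[-2,-1.2,0],[-2,-1.2,-10],[-2,-1.2,-20],[-2,-1.2,-30],[-2,-1.2,-38],[-2,-1.2,-45],[-2,-1.2,-50],[-2,-1.2,-51.5],[-2,-1.2,-51.5]],"twist":[[0.003,0,0],[0.003,0,0],[0.003,0,0],[0.003,0,0],[0.003,0,0],[0.003,0,0],[0.003,0,0],[0.003,0,0],[0.003,0,0]]}' 50
```

```text
time_s: 44.38
tcp_pos: [0.5587, 0.0338, 0.0676]
eef_rot: [-3.141, 0.001, -3.126]
wrist_force: [1.0, -0.3, 0.0]
gripper_width: 0.0218
```

```bash
python3 -m crank '{"grip":[10,10,50,50,50,50,50,50],"linear":[[0,0,-0.5],[0,0,-0.5],[0,0,-0.5],[0,0,-0.5],[0,0,0],[0,0,0],[0,0,0],[0,0,0]],"twist":[[0,0,0],[0,0,0],[0,0,0],[0,0,0],[0,0,0],[0,0,0],[0,0,0],[0,0,0]]}' 50
python3 -m crank '{"grip":[50,50,50,50,50,50,50,50,50,50],"linear":[[0,0,15],[0,0,50],[0,0,90],[0,0,130],[0,0,170],[0,0,190],[0,0,190],[0,0,190],[0,0,190],[0,0,190]],"twist":[[0,0,0],[0,0,0],[0,0,0],[0,0,0],[0,0,0],[0,0,0],[0,0,0],[0,0,0],[0,0,0],[0,0,0]]}' 50
python3 - <<'E'
from w import *
o=r.observe(); s=r.snapshot("wrist"); st()
cv2.imwrite('pics/w25.png',cv2.resize(s["pixels"][100:260,180:380],None,fx=4,fy=3.75,interpolation=cv2.INTER_CUBIC))
im,P,c,dw=cloud("side")
cv2.imwrite(f'pics/side25.png',cv2.resize(im[150:370,240:440],None,fx=3.6,fy=2.7,interpolation=cv2.INTER_CUBIC))
hs=cv2.cvtColor(im,cv2.COLOR_BGR2HSV);z=P[...,2]
m=(hs[...,0]>3)&(hs[...,0]<20)&(hs[...,1]>150)&(z>.1)&(z<.13)&(abs(P[...,1]-.03)<.05)
print("keytop side",rect(P[m][:,:2]),np.percentile(P[m][:,2],[50,95]))
E
```

```text
time_s: 45.05
tcp_pos: [0.5588, 0.0338, 0.0676]
eef_rot: [-3.141, 0.002, -3.126]
wrist_force: [-0.1, -0.6, -0.0]
gripper_width: 0.0482
time_s: 45.88
tcp_pos: [0.5579, 0.0336, 0.2557]
eef_rot: [-3.14, -0.002, -3.126]
wrist_force: [-0.2, 0.3, -0.2]
gripper_width: 0.0501
t 45.9333 tcp [0.558  0.0336 0.2557] rot [-3.140e+00 -2.000e-03 -3.126e+00] F [ 0.6 -0.3  0. ] w 0.0496
keytop side (array([556.4,  35.3]), array([22.6, 27.1]), 8.7) [0.10927425 0.11357132]
```

View pics/w25.png

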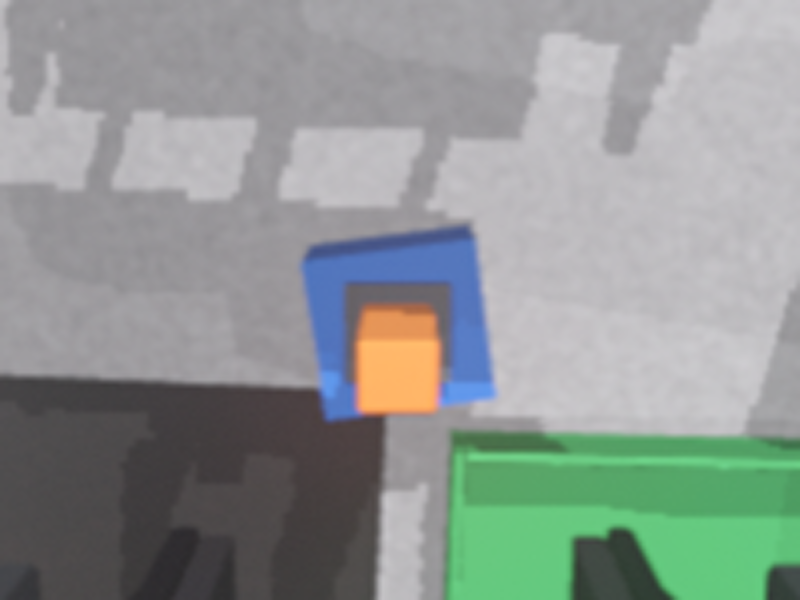

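View pics/side25.png

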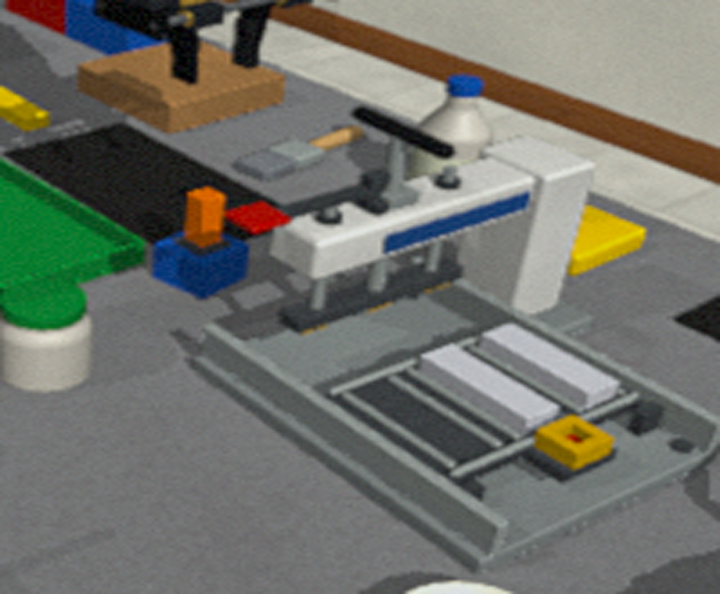

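```bash
python3 -m crank '{"grip":[45,45,45,45,45,45,45,45,45,45],"linear":[[0,0,35],[0,0,70],[0,0,90],[4,-40,90],[8,-80,90],[12,-120,90],[16,-160,90],[20,-200,90],[24,-240,90],[27,-275,90]],"twist":[[0,0,-0.076],[0,0,-0.076],[0,0,-0.076],[0,0,-0.076],[0,0,-0.076],[0,0,-0.076],[0,0,-0.076],[0,0,-0.076],[0,0,-0.076],[0,0,-0.076]]}' 40
python3 -m crank '{"grip":[45,45,45,45,45,45,45,45,45],"linear":[[0,-30,0],[0,-32,0],[0,-32,-40],[0,-32,-80],[0,-32,-115],[0,-32,-140],[0,-32,-140],[0,-32,-140],[0,-32,-140]],"twist":[[0,0,0],[0,0,0],[0,0,0],[0,0,0],[0,0,0],[0,0,0],[0,0,0],[0,0,0],[0,0,0]]}' 40
python3 - <<'E'
from w import *
im,P,c,dw=cloud("wrist"); st()
cv2.imwrite('pics/w26.png',im)
bars(im,P,.055,.075)
o=r.observe(); s=r.snapshot("wrist");hs=cv2.cvtColor(im,cv2.COLOR_BGR2HSV)
m=((hs[...,0]>18)&(hs[...,0]<36)&(hs[...,1]>120)&(P[...,2]>.06)&(P[...,2]<.07)).astype(np.uint8); m[270:]=0
print("boss",rect(onz(o,s,np.argwhere(m>0)[:,::-1].astype(float),.066)[:,:2]))
E
```

```text
time_s: 46.82
tcp_pos: [0.5849, -0.2438, 0.3446]
eef_rot: [-3.14, -0.004, 3.08]
wrist_force: [-1.0, 0.0, 0.4]
gripper_width: 0.0449
time_s: 47.57
tcp_pos: [0.5862, -0.276, 0.2064]
eef_rot: [-3.138, -0.001, 3.081]
wrist_force: [-0.2, 1.7, -0.1]
gripper_width: 0.0448
t 47.6167 tcp [ 0.5864 -0.2761  0.2072] rot [-3.138  0.     3.081] F [-0.2  0.7  0.5] w 0.0452
[16. 38.] 1088 [ 840.1 -456. ] [79.8 18.6] 61.2 z 0.065
[252. 203.] 2639 [ 616.4 -272.8] [100.2  30.1] 86.2 z 0.0667
[308. 204.] 2627 [ 557.4 -268.8] [99.6 30.1] 86.3 z 0.0667
boss (array([ 552.6, -345.4]), array([32.9, 34.4]), 86.8)
```

View pics/w26.png

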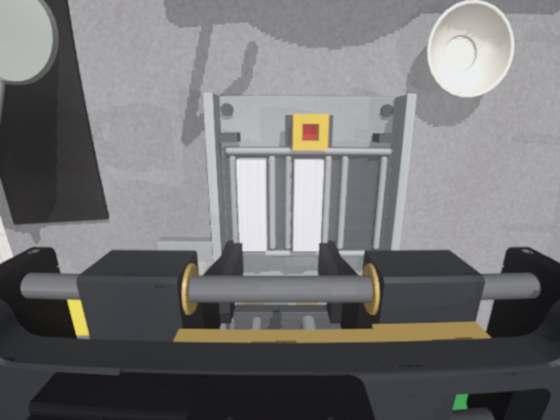

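```bash
python3 -m crank '{"grip":[38,38,38,38,38,38,38,38,38,38],"linear":[[-14,4,-20],[-29,8,-50],[-29,8,-85],[-29,8,-110],[-29,8,-130],[-29,8,-142],[-29,8,-148],[-29,8,-148.5],[-29,8,-148.5],[-29,8,-148.5]],"twist":[[0,0,0],[0,0,0],[0,0,0],[0,0,0],[0,0,0],[0,0,0],[0,0,0],[0,0,0],[0,0,0],[0,0,0]]}' 40
python3 - <<'E'
from h import *
st()
im,P,c,dw=cloud("side"); hs=cv2.cvtColor(im,cv2.COLOR_BGR2HSV);z=P[...,2]
im2,P2,c2,dw2=cloud("scene"); hs2=cv2.cvtColor(im2,cv2.COLOR_BGR2HSV);z2=P2[...,2]
for q,h,zz,n in ((P,hs,z,"side"),(P2,hs2,z2,"scene")):
    g=(h[...,0]>45)&(h[...,0]<80)&(h[...,1]>120)
    m=g&(zz>.07)&(zz<.1)&(q[...,0]<.6); print(n,"jar",m.sum(),rect(q[m][:,:2]),np.percentile(q[m][:,2],95))
    m=g&(zz>.024)&(zz<.036)&(q[...,0]>.3)&(q[...,0]<.6); print("rim",m.sum(),rect(q[m][:,:2]))
    m=g&(zz<.008)&(zz>-.003); print("floor",m.sum(),rect(q[m][:,:2]))
E
```

```text
time_s: 48.5
tcp_pos: [0.5587, -0.2684, 0.0606]
eef_rot: [-3.138, 0.004, 3.081]
wrist_force: [-0.4, 0.5, 0.6]
gripper_width: 0.0377
t 48.5 tcp [ 0.5587 -0.2684  0.0606] rot [-3.138  0.004  3.081] F [-0.4  0.5  0.6] w 0.0377
side jar 397 (array([424.8, 172. ]), array([215. , 926.5]), 5.5) 0.09258872999881192
rim 418 (array([466.5, 359.9]), array([207.3, 560.4]), 1.9)
floor 1844 (array([627.1, -28.4]), array([379.6, 901.3]), 18.9)
scene jar 193 (array([370. , -10.7]), array([69.6, 54.4]), 35.0) 0.09191868953669714
rim 430 (array([467.1, 230.4]), array([291.5, 156.1]), 89.4)
floor 2600 (array([429.9, 122.8]), array([544.2, 224.8]), 71.9)
```

```bash
python3 -m crank '{"grip":[38,38,25,25,25,25,25,25],"linear":[[-1,0,-2],[-1,0,-2.5],[-1,0,-2.5],[-1,0,-2.5],[-1,0,-2.5],[-1,0,-2.5],[-1,0,-2.5],[-1,0,-2.5]],"twist":[[0,0.004,0],[0,0.004,0],[0,0.004,0],[0,0.004,0],[0,0.004,0],[0,0.004,0],[0,0.004,0],[0,0.004,0]]}' 40
```

```text
time_s: 49.27
tcp_pos: [0.5574, -0.2683, 0.058]
eef_rot: [-3.138, -0.0, 3.081]
wrist_force: [0.6, 0.4, 1.3]
gripper_width: 0.0294
```

```bash
python3 -m crank '{"grip":[25,25,25,25,25,25,25,25,25,25],"linear":[[0,0,15],[0,0,45],[0,0,85],[0,0,125],[0,0,165],[0,0,205],[0,0,245],[0,0,275],[-5,35,280],[-13,73,280]],"twist":[[0,0,0],[0,0,0],[0,0,0],[0,0,0],[0,0,0],[0,0,0],[0,0,0],[0,0,0],[0,0,0],[0,0,0]]}' 40
python3 -m crank '{"grip":[25,25,25,25,25,25,25,25,25,25],"linear":[[-9,38,0],[-18,76,0],[-27,114,0],[-36,152,0],[-45,190,0],[-54,228,-10],[-63,266,-40],[-70,304,-70],[-75,340,-100],[-77,362,-130]],"twist":[[0,0,0],[0,0,0],[0,0,0.05],[0,0,0.05],[0,0,0.05],[0,0,0.05],[0,0,0.05],[0,0,0.05],[0,0,0.05],[0,0,0.05]]}' 40
python3 - <<'E'
from w import *
st()
s=r.snapshot("wrist"); cv2.imwrite('pics/w27.png',s["pixels"])
s=r.snapshot("side"); cv2.imwrite('pics/side27.png',s["pixels"])
E
```

```text
time_s: 50.1
tcp_pos: [0.5454, -0.196, 0.3398]
eef_rot: [-3.138, 0.005, 3.077]
wrist_force: [1.0, 1.0, -2.0]
gripper_width: 0.0296
time_s: 50.93
tcp_pos: [0.4688, 0.1579, 0.221]
eef_rot: [-3.139, 0.006, 3.128]
wrist_force: [1.1, 0.1, -1.4]
gripper_width: 0.0293
t 50.9333 tcp [0.4688 0.1579 0.221 ] rot [-3.139  0.006  3.128] F [ 1.1  0.1 -1.4] w 0.0293
```

View pics/w27.png

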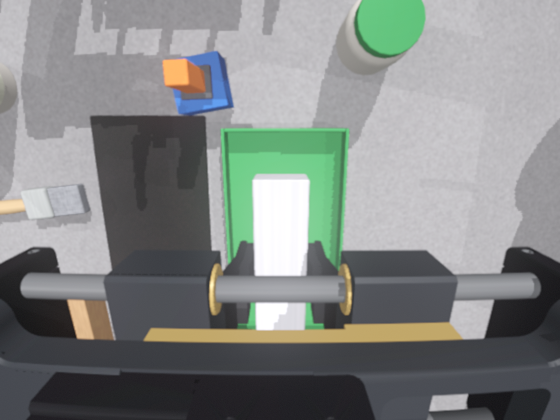

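View pics/side27.png

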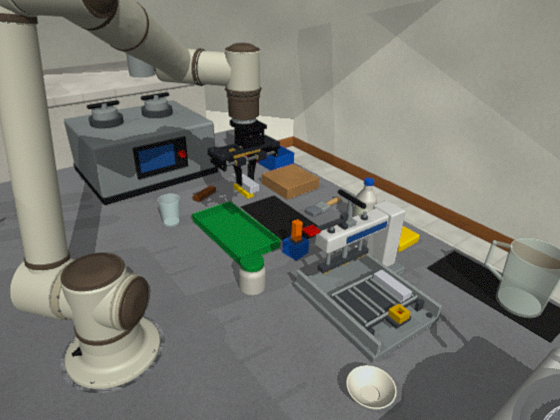

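```bash
python3 -m crank '{"grip":[25,25,25,25,25,25,25,25,25,25],"linear":[[0,8,-20],[0,10,-55],[0,10,-90],[0,10,-125],[0,10,-155],[0,10,-180],[0,10,-195],[0,10,-203],[0,10,-205.5],[0,10,-205.5]],"twist":[[0,0.005,0],[0,0.005,0],[0,0.005,0],[0,0.005,0],[0,0.005,0],[0,0.005,0],[0,0.005,0],[0,0.005,0],[0,0.005,0],[0,0.005,0]]}' 40
python3 -m crank '{"grip":[25,25,25],"linear":[[0,0,-0.5],[0,0,-1],[0,0,-1]],"twist":[[0,0,0],[0,0,0],[0,0,0]]}' 40
```

```text
time_s: 51.87
tcp_pos: [0.4641, 0.1656, 0.0127]
eef_rot: [-3.129, -0.015, 3.131]
wrist_force: [-9.7, -4.0, 19.1]
gripper_width: 0.0295
time_s: 52.12
tcp_pos: [0.4651, 0.1659, 0.0127]
eef_rot: [-3.13, -0.013, 3.131]
wrist_force: [-0.8, -0.5, 6.5]
gripper_width: 0.0299
```

Contact with the floor. I'll release and lift.

```bash
python3 -m crank '{"grip":[45,45,45,45,45,45,45,45,45,45],"linear":[[0,0,0.5],[0,0,0.5],[0,0,0.5],[0,0,0.5],[0,0,20],[0,0,60],[0,0,100],[0,0,140],[0,0,180],[0,0,200]],"twist":[[0,0,0],[0,0,0],[0,0,0],[0,0,0],[0,0,0],[0,0,0],[0,0,0],[0,0,0],[0,0,0],[0,0,0]]}' 40
python3 -m crank '{"grip":[45,45,45],"linear":[[0,0,0],[0,0,0],[0,0,0]],"twist":[[-0.01,-0.012,0],[-0.01,-0.012,0],[-0.01,-0.012,0]]}' 40
python3 - <<'E'
from w import *
im,P,c,dw=cloud("wrist"); st(); cv2.imwrite('pics/w28.png',im); bars(im,P,.015,.035)
E
```

```text
time_s: 52.95
tcp_pos: [0.467, 0.1668, 0.218]
eef_rot: [-3.134, -0.006, 3.132]
wrist_force: [1.2, 0.8, -1.2]
gripper_width: 0.0446
time_s: 53.2
tcp_pos: [0.4659, 0.1665, 0.2168]
eef_rot: [-3.123, 0.004, 3.132]
wrist_force: [0.4, 0.5, -0.6]
gripper_width: 0.0449
t 53.25 tcp [0.4658 0.1663 0.2162] rot [-3.122e+00  3.000e-03  3.132e+00] F [ 0.2  0.3 -0.7] w 0.0452
[282. 191.] 1950 [464.8 166. ] [99.7 29.5] 88.9 z 0.0226
[ 44. 198.] 1609 [776.7 171.4] [86.4 42.3] 2.9 z 0.0173
```

View pics/w28.png

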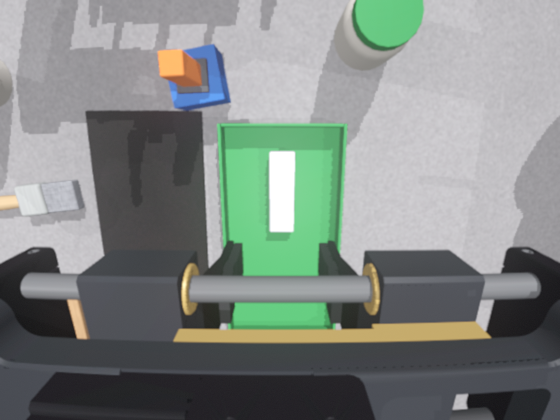

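```bash
python3 -m crank '{"grip":[45,45,45,45,45,45,45,45,45,45],"linear":[[3,-5,38],[8,-20,76],[15,-45,105],[25,-80,125],[38,-118,125],[50,-156,125],[62,-192,125],[75,-228,125],[88,-264,125],[100,-300,125]],"twist":[[0.02,0,0],[0.02,0,0],[0.02,0,-0.05],[0.02,0,-0.05],[0.02,0,-0.05],[0.02,0,-0.05],[0.02,0,-0.05],[0.02,0,-0.05],[0.02,0,-0.05],[0.02,0,-0.05]]}' 40
python3 -m crank '{"grip":[45,45,45,45,45,45,45,45,45,45],"linear":[[12,-35,0],[25,-70,0],[38,-105,0],[50,-135,-5],[50,-138,-40],[50,-138,-75],[50,-138,-110],[50,-138,-135],[50,-138,-140],[50,-138,-140]],"twist":[[0,0,0],[0,0,0],[0,0,0],[0,0,0],[0,0,0],[0,0,0],[0,0,0],[0,0,0],[0,0,0],[0,0,0]]}' 40
python3 - <<'E'
from w import *
im,P,c,dw=cloud("wrist"); st(); cv2.imwrite('pics/w29.png',im); bars(im,P,.055,.075)
E
```

```text
time_s: 54.08
tcp_pos: [0.5658, -0.1355, 0.3384]
eef_rot: [3.141, -0.003, 3.082]
wrist_force: [0.9, 1.6, 0.3]
gripper_width: 0.045
time_s: 54.92
tcp_pos: [0.6142, -0.2732, 0.194]
eef_rot: [3.139, -0.011, 3.082]
wrist_force: [1.0, -0.7, 0.3]
gripper_width: 0.0451
t 54.9667 tcp [ 0.6157 -0.2737  0.1971] rot [ 3.141 -0.005  3.082] F [ 0.6 -0.5  0.6] w 0.045
[24. 36.] 1100 [ 845.9 -447.4] [77.2 16.9] 49.0 z 0.065
[  2. 103.] 209 [ 881.  -393.5] [ 5.8 38. ] 4.9 z 0.0614
[277. 201.] 2871 [ 616.4 -272.9] [99.7 30. ] 86.3 z 0.0667
```

```bash
python3 -m crank '{"grip":[38,38,38,38,38,38,38,38,38,38],"linear":[[0,1,-20],[0.5,1,-50],[0.5,1,-80],[0.5,1,-105],[0.5,1,-122],[0.5,1,-132],[0.5,1,-137],[0.5,1,-139],[0.5,1,-139],[0.5,1,-139]],"twist":[[0,-0.005,0],[0,-0.005,0],[0,-0.005,0],[0,-0.005,0],[0,-0.005,0],[0,-0.005,0],[0,-0.005,0],[0,-0.005,0],[0,-0.005,0],[0,-0.005,0]]}' 40
python3 -m crank '{"grip":[25,25,25,25,25,25],"linear":[[0,0,0],[0,0,0],[0,0,0],[0,0,0],[0,0,0],[0,0,0]],"twist":[[0,0,0],[0,0,0],[0,0,0],[0,0,0],[0,0,0],[0,0,0]]}' 40
```

```text
time_s: 55.8
tcp_pos: [0.6174, -0.273, 0.0599]
eef_rot: [3.141, 0.003, 3.083]
wrist_force: [-0.9, 0.2, -0.2]
gripper_width: 0.0381
time_s: 56.3
tcp_pos: [0.6175, -0.2733, 0.0613]
eef_rot: [-3.141, 0.003, 3.083]
wrist_force: [-2.9, 1.3, 5.2]
gripper_width: 0.0294
```

```bash
python3 -m crank '{"grip":[38,38,38,38,25,25,25,25,25,25],"linear":[[0,0,0],[0,0,0],[-0.8,0,-2],[-0.8,0,-3],[-0.8,0,-3],[-0.8,0,-3],[-0.8,0,-3],[-0.8,0,-3],[-0.8,0,-3],[-0.8,0,-3]],"twist":[[0,0,0],[0,0,0],[0,0,0],[0,0,0],[0,0,0],[0,0,0],[0,0,0],[0,0,0],[0,0,0],[0,0,0]]}' 40
python3 -m crank '{"grip":[25,25,25,25,25,25,25,25,25,25],"linear":[[0,0,15],[0,0,45],[0,0,85],[0,0,125],[0,0,165],[0,0,205],[0,0,245],[0,0,275],[-10,35,280],[-25,73,280]],"twist":[[0,0,0],[0,0,0],[0,0,0],[0,0,0],[0,0,0],[0,0,0],[0,0,0],[0,0,0],[0,0,0],[0,0,0]]}' 40
```

```text
time_s: 57.13
tcp_pos: [0.6164, -0.2731, 0.0579]
eef_rot: [-3.141, 0.003, 3.083]
wrist_force: [0.6, -0.3, -2.1]
gripper_width: 0.0296
time_s: 57.97
tcp_pos: [0.5925, -0.201, 0.3399]
eef_rot: [-3.141, 0.008, 3.079]
wrist_force: [1.8, 0.9, -1.8]
gripper_width: 0.0296
```

```bash
python3 -m crank '{"grip":[25,25,25,25,25,25,25,25,25,25],"linear":[[-10,38,0],[-20,76,0],[-30,114,0],[-40,152,0],[-50,190,0],[-60,228,0],[-70,266,0],[-80,304,0],[-90,342,-10],[-100,380,-30]],"twist":[[0,0,0],[0,0,0],[0,0,0.05],[0,0,0.05],[0,0,0.05],[0,0,0.05],[0,0,0.05],[0,0,0.05],[0,0,0.05],[0,0,0.05]]}' 40
python3 -m crank '{"grip":[25,25,25,25,25,25,25,25],"linear":[[-8,35,-10],[-17,70,-30],[-26,105,-60],[-26,109,-100],[-26,109,-140],[-26,109,-175],[-26,109,-175],[-26,109,-175]],"twist":[[0,0.006,0],[0,0.006,0],[0,0.006,0],[0,0.006,0],[0,0.006,0],[0,0.006,0],[0,0.006,0],[0,0.006,0]]}' 40
python3 - <<'E'
from w import *
st(); im,P,c,dw=cloud("wrist"); cv2.imwrite('pics/w30.png',im)
E
```

```text
time_s: 58.8
tcp_pos: [0.493, 0.1791, 0.313]
eef_rot: [3.139, 0.012, 3.13]
wrist_force: [0.9, 0.0, -1.4]
gripper_width: 0.0295
time_s: 59.47
tcp_pos: [0.4663, 0.2872, 0.1369]
eef_rot: [-3.14, 0.004, 3.13]
wrist_force: [0.2, 0.8, -0.9]
gripper_width: 0.0295
t 59.4667 tcp [0.4663 0.2872 0.1369] rot [-3.14   0.004  3.13 ] F [ 0.2  0.8 -0.9] w 0.0295
```

View pics/w30.png

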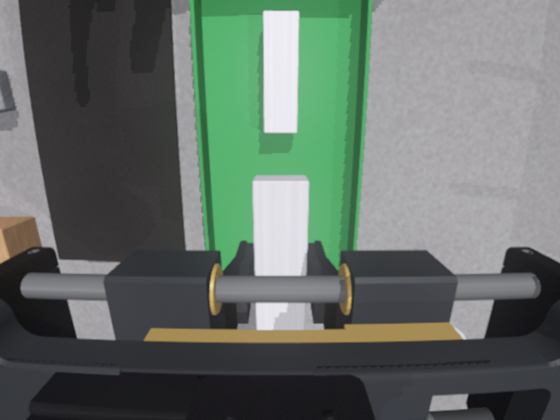

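```bash
python3 -m crank '{"grip":[25,25,25,25,25,25,25,25,25],"linear":[[0,4,-20],[0,5,-50],[0,5,-80],[0,5,-100],[0,5,-112],[0,5,-118],[0,5,-121],[0,5,-121.5],[0,5,-121.5]],"twist":[[0,0.004,0],[0,0.004,0],[0,0.004,0],[0,0.004,0],[0,0.004,0],[0,0.004,0],[0,0.004,0],[0,0.004,0],[0,0.004,0]]}' 40
```

```text
time_s: 60.27
tcp_pos: [0.4692, 0.2947, 0.0198]
eef_rot: [3.136, 0.007, 3.131]
wrist_force: [0.4, 0.2, -1.8]
gripper_width: 0.0295
```

```bash
python3 -m crank '{"grip":[25,25,25,25,25,25],"linear":[[0,0,-1.5],[-1,-2,-3],[-1,-2,-4.5],[-1,-2,-5.5],[-1,-2,-5.5],[-1,-2,-5.5]],"twist":[[-0.005,0.006,0],[-0.005,0.006,0],[-0.005,0.006,0],[-0.005,0.006,0],[-0.005,0.006,0],[-0.005,0.006,0]]}' 40
```

```text
time_s: 60.77
tcp_pos: [0.4681, 0.2926, 0.0142]
eef_rot: [-3.142, 0.001, 3.131]
wrist_force: [-0.0, -0.9, -2.2]
gripper_width: 0.0298
```

```bash
python3 -m crank '{"grip":[25,25,25],"linear":[[0,0,-0.7],[0,0,-0.7],[0,0,-0.7]],"twist":[[0,0,0],[0,0,0],[0,0,0]]}' 40
python3 -m crank '{"grip":[45,45,45,45,45,45,45,45,45,45],"linear":[[0,0,0],[0,0,0],[0,0,0],[0,0,0],[0,0,20],[0,0,60],[0,0,100],[0,0,140],[0,0,180],[0,0,200]],"twist":[[0,0,0],[0,0,0],[0,0,0],[0,0,0],[0,0,0],[0,0,0],[0,0,0],[0,0,0],[0,0,0],[0,0,0]]}' 40
python3 -m crank '{"grip":[45,45,45],"linear":[[0,0,0],[0,0,0],[0,0,0]],"twist":[[0,0,0],[0,0,0],[0,0,0]]}' 40
python3 - <<'E'
from w import *
im,P,c,dw=cloud("wrist"); st(); cv2.imwrite('pics/w31.png',im); bars(im,P,.015,.035)
for n in ("side","scene"):
    im,P,c,dw=cloud(n); cv2.imwrite(f'pics/{n}31.png',im); hs=cv2.cvtColor(im,cv2.COLOR_BGR2HSV);z=P[...,2]
    m=(hs[...,0]>18)&(hs[...,0]<36)&(hs[...,1]>120)&(z>.061)&(z<.072)
    Q=P[m]; Q=Q[(abs(Q[:,0]-.555)<.06)]; print(n,len(Q),rect(Q[:,:2]))
E
```

```text
time_s: 61.02
tcp_pos: [0.4683, 0.2927, 0.0138]
eef_rot: [3.142, 0.001, 3.131]
wrist_force: [-0.9, -0.2, 1.3]
gripper_width: 0.0292
time_s: 61.85
tcp_pos: [0.47, 0.2939, 0.2197]
eef_rot: [3.136, 0.008, 3.132]
wrist_force: [0.2, 0.4, 1.3]
gripper_width: 0.0452
time_s: 62.1
tcp_pos: [0.4693, 0.2935, 0.2187]
eef_rot: [3.137, 0.007, 3.131]
wrist_force: [-0.5, 0.4, 0.6]
gripper_width: 0.045
t 62.15 tcp [0.4691 0.2932 0.2178] rot [3.138 0.005 3.131] F [ 0.1 -0.7 -0.6] w 0.0452
[270.  96.] 2405 [481.7 186.9] [98.4 30.4] 89.3 z 0.0227
[28. 93.] 1817 [777.2 170.4] [86.6 40.8] 5.0 z 0.0173
[283. 187.] 1935 [467.8 293. ] [99.8 30.1] 89.7 z 0.0227
side 182 (array([ 551.3, -344.8]), array([35.8, 38.3]), 85.4)
scene 42 (array([ 552.1, -340.3]), array([35.6, 38.1]), 86.0)
```

View pics/side31.png

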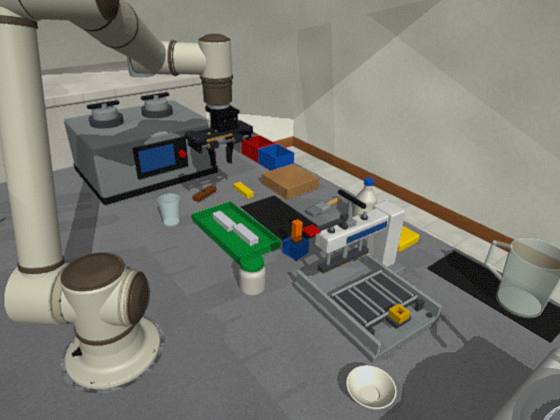

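View pics/scene31.png

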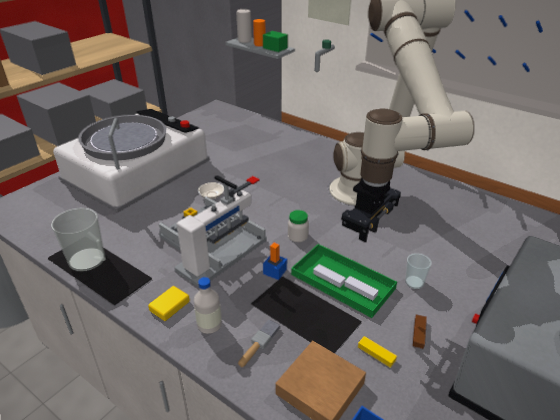

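Both coupons lie flat in the tray. Coupon A was knocked about 27 mm at some point but stayed inside, flat and clear of B. Everything else is in place, so I'm handing in.

```bash
python3 -c "
from h import *
st(); print(r.close_job())"
```

```text
t 62.25 tcp [0.4692 0.2932 0.2176] rot [3.139 0.005 3.131] F [-0.1  0.1 -0.3] w 0.0452
the job is handed in; nothing more can be done
None
```

I handed the job in at 62 s with every step carried out. The hand-in gives no verdict, so what follows rests on my own measurements.

**What I did:**
- There were two coupons on the mat. I seated one in the middle slot and one in the +x slot.
- I pushed the carriage home against a firm stop twice. Both pushes ended within 0.4 mm of each other.
- I drew the striker until the sear held it, let go, and tripped it with the red paddle.
- I held the release button down with the key (about 7–11 N upward on the wrist) while pushing the carriage out to its stop (17 N). Then I put the key back and laid both coupons in the tray, same way up.

**Last checks:**
- **Coupons:** both lie flat on the tray floor, tops at about 23 mm in the wrist view. They are at (0.482, 0.187) and (0.468, 0.293), roughly 6 mm apart end to end.
- **Key and striker:** the key stands with its shoulder on the block, about 2 mm from the stand's middle. The striker is down.
- **Bystanders:** they look untouched in the pictures; I did not measure them.

**Disagreements:**
- **Carriage travel:** the cameras put it at about 85–86 mm from home, not the 90 mm given. That is still over the 80 mm needed, and it had been pushed firmly against its stop.
- **First coupon:** it moved about 27 mm in the tray after I had laid it down, while I was handling the second. It stayed flat and inside, so I left it.

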